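# Close a biscuit tin in the sprung lever press

## Task

One of the three biscuit tins in the rack has a lid that still stands up: keeping it upright, put it down in the lever press, its long side across the press between the two upright plates, and pull the sprung handle down to push the lid fully home. Then let the handle back up slowly, all the way to its rest - it must not fly up - and leave the closed tin standing in the press. Leave the other two tins and the can as they are.

Things in the scene. Friction and masses are not known exactly. Their poses are not given: they have to be found in the camera images.
- tin: The tin to close: rectangular aluminium tin with a paper band, body 42 mm (its x) by 56 mm (its y) by 60 mm high, 0.2 to 0.4 kg. Origin: centre of its underside; z up. Grip the body, not the lid. In the rack only its broad faces (42 mm apart) can be gripped, in the press only its narrow ends (56 mm apart): set it down upright on the counter in between and take it again the other way.
- lid (a joint): How far the tin's lid is pushed in, m: 0 to 0.002 at the start (standing up), 0.010 fully home. It sticks by friction: about 12 N moves it, and it stays where it is left.
- lid_top (a point): Centre of the upper face of the tin's lid (34 x 48 mm), 70 to 72 mm above the tin's underside at the start, 62 mm when home.
- tin_b: A bystander tin in the rack, same as the tin but its lid is already home (top 62 mm above its underside). Origin: centre of its underside.
- tin_c: Another such closed bystander tin in the rack.
- can: A round closed can, 68 mm across, 95 mm high, standing on the counter beyond the middle. Origin: centre of its underside. A bystander.
- rack: Fixed dark steel rack, three tins in a row along its y, 72 mm apart, long sides along y; floor 60 (x) by 226 (y) mm, 6 mm thick. Partitions 4 mm thick, up to 62 mm above the counter, stand at both ends of every tin (y = -108, -36, 36, 108 mm); its x sides are open. Origin: centre of its underside. The counter midway between rack and press, 0.44 to 0.54 m ahead of the robot, is clear.
- press: Fixed lever press; grey base plate 8 mm thick, x -70 to +175 mm, 170 mm wide (y). Origin: on the counter, under the middle of the tin's place. Its x points from the handle side to the hinge. The tin's place lies between two upright steel plates across x, 52 mm apart inside, 60 mm wide, their tops 60 mm above the counter; it is open to +y and -y.
- seat (a point): The middle of the tin's place, on the base plate's upper face (8 mm above the counter); same axes as the press. The tin stands here with its long side along y.
- hinge (a point): Middle of the hinge axis of the press arm (axis along the press's y), 135 mm behind the seat (+x) and 82 mm above the counter. Posts of the hinge stand at y = +-74 mm.
- press_arm (a joint): Angle of the sprung arm, rad: 0 at rest, almost upright (83 degrees above level); grows as the handle is pulled towards -x and down. Its 24 mm roller, 135 mm from the hinge, meets the raised lid at about 1.37 and has it home at 1.45 (level; pull to the firm stop). The spring drives it back to 0: about 0.5 N at the handle at rest, 8 N when level, and the lid adds 7 N. Let go anywhere but at rest, it flies up.
- handle (a point): Middle of the handle, a round black bar 16 mm thick along the press's y between two side bars (116 mm free), 235 mm from the hinge. At rest: 28 mm before the hinge (-x), 315 mm above the counter. Level: 100 mm before the seat, 82 mm above the counter. Gripped across x from above, it turns in the fingers as the arm swings.
Things that resemble listed ones, but are neither listed nor needed, are in the scene too. Leave any yellow look-alike of the tin alone.

How it is judged:
By the outcome, as a careful person would: the job done as asked, in the order asked, and still so for the second after the job is handed in, with the robot touching nothing.
It also fails if it takes over 72 s, if anything falls off the work surface, if the arm or the gripper's body presses on something with over 40 N, if the wrist force passes 120 N, or if a joint passes its speed limit or range.

## Robot

A 6-joint arm with a two-finger parallel gripper is mounted at the origin on the work surface. World frame = base frame: x ahead of the robot, y to its left, z up, the work surface at z = 0. Lengths are in mm, angles in rad, forces in N, time in s.
With the tool pointing down it reaches from about 300 to 950 mm from the base axis. Payload 3.1 kg.
Tool frame: the origin (TCP) lies between the finger pads; the fingertips stand arm.tips_ahead ahead of it and the grasp point (between the pads) lies 5 mm behind it (arm.tips_ahead is the distance from the TCP to the fingertips, in mm); z points along the fingers, y is the line along which they close (so a half turn about z gives the same grasp; the last joint's range is limited). The gripper opens to 85 mm and grips with 20 to 120 N. Pads are 22 mm wide; open, the fingers measure 114 mm over their backs; the gripper's body (76 mm by 85 mm) begins 54 mm behind the grasp point. The pads swing forward as they close: fully open they stand 13 mm farther back than shut.
Start: joints at [1.16, 0.308, 1.634, -0, 1.2, -0.07], TCP at [208.927, 589.052, 245.272] pointing down, gripper open.
Joint ranges: [-3.06, 3.06], [-0.79, 1.96], [0.05, 2.63], [-1.19, 4.34], [0.05, 2.64], [-2.94, 2.94]. Speed limits (rad/s): [2.79, 2.79, 3.14, 3.14, 3.14, 3.14].

## Interface

Orientations are given as a unit quaternion [x, y, z, w].
In Python, from station import arm gives the robot as it stands.
- The arm moves only by the tool servo_tool, never from a script. Its argument "rows" is a list of rows, each an object with "translation": the shift along the tool's x, y, z in cm, a list of three; "rot": the turn, a rotation vector about the tool's x, y, z in degrees, a list of three; "hand": the opening, from 0 (shut) to 1 (fully open). A call has 1 to 10 rows; each row shifts and turns the commanded pose from where the row before left it, along the tool's axes as they then stand; what a row does not reach is not made up. A row lasts 1/12 s, in which the tool goes at most 41.7 mm and 7.16 degrees, less where a joint would pass 70% of its speed; a pose out of reach is approached as far as the arm can. A call with a gripper value outside its range is refused whole. The fingers move at their own pace and stop on an object; "squeeze" is the grip in N (left out, the last holds). Time passes only in rows, so rows that do not move let the fingers close. It gives the time, the measured TCP pose, the force, the opening and the grip force at its end, in the units of the state.
- arm.state(): the state, without advancing time (a new reading comes with each control period).
- arm.camera(name): name is "scene" or "top" or "wrist"; returns the picture (400x640x3 uint8, red, green, blue); there is no depth.
- arm.camera_info(name): a dict with "camera_matrix" (3x3 intrinsics, pixels), "T" (4x4, takes a point from camera to world coordinates); the wrist camera has in their place "T_tool_cam" (4x4, takes a point from camera to tool coordinates, whose origin is the TCP and whose axes are the flange's). Camera axes: x right, y up, looking along -z (the intrinsics and any distortion apply to the point x, -y, -z); pixel columns grow to the right and rows downward; lengths in mm; the calibration is good to about 2 mm. The wrist camera is an equidistant fisheye: a pixel r from the principal point sees the ray r / f radians off the axis. A picture is of the moment at which its call begins: read the wrist's pose just before it. camera_info takes no time and is no camera call.
- arm.sign_off(): hands the job in; it is judged then, once.
The state is a dict: "clock": time; "q": joint angles; "joint_vel": joint speeds; "tau": joint torques, N m; "ee_pos": TCP position; "ee_rot": TCP orientation; "force": force on the tool from outside, world axes, zero at the start; "wrist_torque": the same for the moment, N m; "grip_width": opening from 0.0 (shut) to 1.0 (fully open); "gripper_force": force on a finger pad.
Only numpy, scipy, OpenCV 4.12 (cv2) and the standard library are available. Lean on these libraries where they do the work, as an engineer would, in place of code of your own. Each camera call takes 0.05 s, during which the arm holds its last target. There are 200 camera calls.

## Working session

There is one attempt and no reset: what is moved stays moved. The work goes in short steps, Python scripts to look and compute and a tool call to move; the robot and the scene stay as the last step left them, time stands still between calls to the robot, and variables do not carry over. Pictures are saved under pics/ and viewed, at most 10 in all, crops included, and the job is handed in when it is done.

Besides the shell and the picture viewer there is one more tool, called after "Request:" as a command line: name --argument value ..., lists and objects as JSON in quotes. servo_tool: Moves the arm, as the interface text tells. Its arguments: {"type":"object","properties":{"rows":{"type":"array"},"squeeze":{"type":"number"}},"required":["rows"]}

```bash
mkdir -p pics; ls; python3 - <<'E'
from station import arm
import cv2,numpy as np
np.set_printoptions(precision=3,suppress=True)
print(arm.tips_ahead, arm.state())
for n in ["scene","top","wrist"]:
    cv2.imwrite(f"pics/{n}0.png",arm.camera(n)[:,:,::-1]); print(n,arm.camera_info(n))
E
```

```text
pics
14.0 {'clock': 0.0, 'q': array([ 1.16 ,  0.309,  1.635, -0.   ,  1.2  , -0.07 ]), 'joint_vel': array([-0.001,  0.   , -0.   , -0.002, -0.001,  0.001]), 'tau': array([ -0.001, -41.526, -27.666,  -0.   ,   0.011,  -0.   ]), 'ee_pos': array([208.605, 588.316, 244.05 ]), 'ee_rot': array([ 0.17 ,  0.986, -0.001, -0.   ]), 'force': array([ 0.798,  0.279, -0.086]), 'wrist_torque': array([-0.028, -0.022,  0.021]), 'gripper_force': 0.0, 'grip_width': 1.0006000381497737}
scene {'camera_matrix': array([[370.318,   0.   , 320.015],
       [  0.   , 370.318, 203.692],
       [  0.   ,   0.   ,   1.   ]]), 'T': array([[   0.315,   -0.738,    0.596, 1153.414],
       [   0.949,    0.237,   -0.208, -216.27 ],
       [   0.012,    0.631,    0.775,  977.983],
       [   0.   ,    0.   ,    0.   ,    1.   ]])}
top {'camera_matrix': array([[476.412,   0.   , 320.522],
       [  0.   , 476.412, 201.605],
       [  0.   ,   0.   ,   1.   ]]), 'T': array([[  -0.001,    0.991,   -0.135,  415.093],
       [  -1.   ,    0.003,    0.026,    3.223],
       [   0.026,    0.135,    0.991, 1281.586],
       [   0.   ,    0.   ,    0.   ,    1.   ]])}
wrist {'camera_matrix': array([[309.707,   0.   , 316.432],
       [  0.   , 309.707, 203.322],
       [  0.   ,   0.   ,   1.   ]]), 'T_tool_cam': array([[   0.   ,    0.947,    0.322,   83.814],
       [   1.   ,   -0.   ,   -0.001,    0.163],
       [  -0.001,    0.322,   -0.947, -129.202],
       [   0.   ,    0.   ,    0.   ,    1.   ]])}
```

View pics/scene0.png

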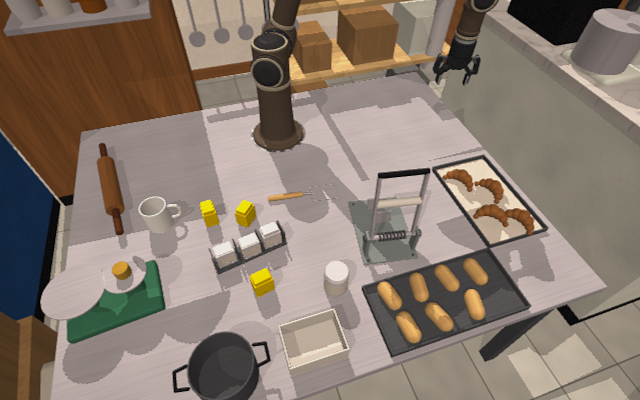

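View pics/top0.png

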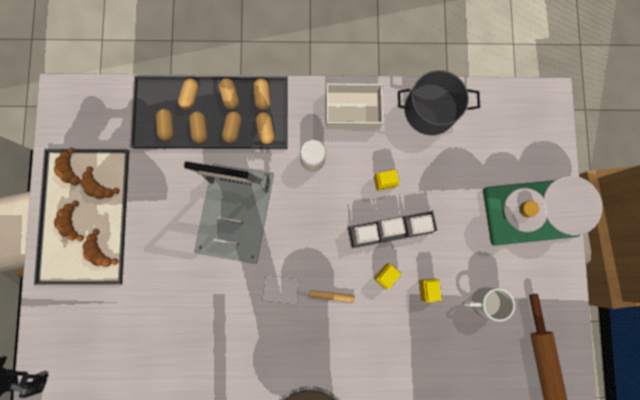

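The scene view shows the rack with three white tins at about (224,253), (249,244) and (270,233). Yellow look-alikes stand at (209,213), (245,213) and (262,281). The can is at (337,277) and the press at (395,215). In the top view the tins are at (367,233), (394,227) and (423,222), the can at (313,154), and the press base is centred near (233,215). The two upright plates there appear as lines at (228,219) and (227,241).

Candidates are the three white tins. The close crop should show which lid is raised.

```bash
python3 - <<'E'
import cv2,numpy as np
a=cv2.imread("pics/scene0.png")[215:275,200:300]; b=cv2.imread("pics/top0.png")
c=b[200:250,340:440]; d=b[155:265,180:280]
R=lambda i,w,h:cv2.resize(i,(w,h),interpolation=cv2.INTER_CUBIC)
o=np.vstack([np.hstack([R(a,440,264),R(c,360,264)]),])
p=np.zeros((330,800,3),np.uint8); p[:,:300]=R(d,300,330)
s=cv2.imread("pics/scene0.png")[155:275,340:450]; p[:,310:612]=R(s,302,330)
cv2.imwrite("pics/crop0.png",np.vstack([o,p]))
E
```

```text
(no output)
```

View pics/crop0.png

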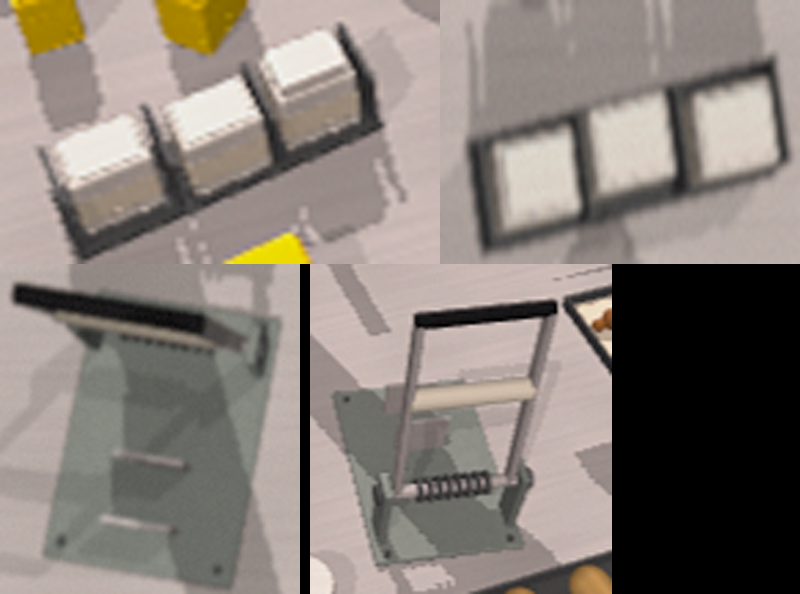

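The crop shows that the rightmost tin in the scene view, at about (270,233) (top view (367,233)), has the lid standing up with a visible step. The other two are flat. I'll measure coarsely from the top view.

```bash
cat > h.py <<'E'
from station import arm
import cv2,numpy as np
from scipy.spatial.transform import Rotation as R
np.set_printoptions(precision=2,suppress=True)
def rays(name,px,st=None):
    i=arm.camera_info(name); K=i["camera_matrix"]; px=np.atleast_2d(px).astype(float)
    if name=="wrist":
        u=(px-K[:2,2])/K[0,0]; r=np.linalg.norm(u,axis=1,keepdims=True)+1e-9
        d=np.hstack([u/r*np.sin(r),np.cos(r)])
        T=np.eye(4);T[:3,:3]=R.from_quat(st["ee_rot"]).as_matrix();T[:3,3]=st["ee_pos"]
        T=T@i["T_tool_cam"]
    else:
        d=np.hstack([(px-K[:2,2])/K[0,0],np.ones((len(px),1))]); T=i["T"]
    d=d*[1,-1,-1]
    return T[:3,3],d@T[:3,:3].T
def plane(name,px,z,st=None):
    o,d=rays(name,px,st); return o+d*((z-o[2])/d[:,2])[:,None]
def tri(r1,r2):   # midpoint of two rays (o,d)
    (a,u),(b,v)=r1,r2; u=u[0]/np.linalg.norm(u[0]);v=v[0]/np.linalg.norm(v[0])
    s=np.linalg.lstsq(np.c_[u,-v],b-a,rcond=None)[0]; p,q=a+s[0]*u,b+s[1]*v
    return (p+q)/2,np.linalg.norm(p-q)
def shot(tag):
    st=arm.state(); im=arm.camera("wrist")[:,:,::-1].copy(); cv2.imwrite(f"pics/{tag}.png",im)
    np.savez(f"pics/{tag}.npz",ee_pos=st["ee_pos"],ee_rot=st["ee_rot"]); return im,st
E
python3 - <<'E'
from h import *
b=cv2.imread("pics/top0.png"); roi=np.zeros(b.shape[:2],np.uint8); roi[205:250,340:442]=1
hsv=cv2.cvtColor(b,cv2.COLOR_BGR2HSV)
dark=((hsv[...,2]<90)&(roi>0)).astype(np.uint8)
pts=np.argwhere(dark)[:,::-1].astype(np.float32); r=cv2.minAreaRect(pts); print(r); print(plane("top",cv2.boxPoints(r),62))
m=((hsv[...,2]>195)&(hsv[...,1]<40)&(roi>0)).astype(np.uint8)
n,l,s,c=cv2.connectedComponentsWithStats(m)
for k in range(1,n):
    if s[k,4]>100: print(s[k],c[k],plane("top",c[k],62),plane("top",c[k],71))
print("base",plane("top",[[194,251.3],[257.3,263],[273.3,173],[200,247],[252.7,257]],8))
print("plates",plane("top",[[217.7,218.7],[242.7,222.7],[213.3,240.3],[238.3,244]],60))
print("handle ends",plane("top",[[184.5,161.5],[248,175]],315))
E
```

```text
((391.7884826660156, 228.9423065185547), (21.376659393310547, 86.29109954833984), 78.69007110595703)
[[ 515.65  -97.54   62.  ]
 [ 559.89 -317.81   62.  ]
 [ 505.47 -326.91   62.  ]
 [ 462.   -107.81   62.  ]]
[412 217  21  16 261] [421.93 224.32] [[ 522.61 -290.43   62.  ]] [[ 521.82 -288.26   71.  ]]
[383 219  21  17 262] [392.99 226.84] [[ 516.01 -215.25   62.  ]] [[ 515.26 -213.63   71.  ]]
[358 226  20  16 242] [367.26 233.12] [[ 499.75 -148.52   62.  ]] [[ 499.13 -147.4    71.  ]]
base [[455.08 304.67   8.  ]
 [424.27 137.37   8.  ]
 [666.5   98.16   8.  ]
 [466.4  289.28   8.  ]
 [440.03 149.77   8.  ]]
plates [[536.53 234.92  60.  ]
 [526.34 170.91  60.  ]
 [481.3  244.52  60.  ]
 [471.92 180.93  60.  ]]
handle ends [[629.21 257.78 315.  ]
 [601.5  127.12 315.  ]]
```

Request:
servo_tool --rows '[{"translation": [-2.4, -2.0, 0], "rot": [0, 0, 0], "hand": 1}, {"translation": [-2.4, -2.0, 0], "rot": [0, 0, 0], "hand": 1}, {"translation": [-2.4, -2.0, 0], "rot": [0, 0, 0], "hand": 1}, {"translation": [-2.4, -2.0, 0], "rot": [0, 0, 0], "hand": 1}, {"translation": [-2.4, -2.0, 0], "rot": [0, 0, 0], "hand": 1}, {"translation": [-2.4, -2.0, 0], "rot": [0, 0, 0], "hand": 1}, {"translation": [-2.4, -2.0, 0], "rot": [0, 0, 0], "hand": 1}, {"translation": [-2.4, -2.0, 0], "rot": [0, 0, 0], "hand": 1}, {"translation": [-2.4, -2.0, 0], "rot": [0, 0, 0], "hand": 1}, {"translation": [-2.4, -2.0, 0], "rot": [0, 0, 0], "hand": 1}]'

```text
clock: 0.98
ee_pos: [368.5, 318.8, 245.1]
ee_rot: [0.169, 0.986, -0.0, -0.0]
force: [0.5, -0.2, 0.1]
grip_width: 0.998
gripper_force: 0.0
```

Request:
servo_tool --rows '[{"translation": [-2.4, -2.0, 0], "rot": [0, 0, 0], "hand": 1}, {"translation": [-2.4, -2.0, 0], "rot": [0, 0, 0], "hand": 1}, {"translation": [-2.4, -2.0, 0], "rot": [0, 0, 0], "hand": 1}, {"translation": [-1.9, -1.4, 0], "rot": [0, 0, 0], "hand": 1}, {"translation": [0, 0, 0], "rot": [0, 0, -5], "hand": 1}, {"translation": [0, 0, 0], "rot": [0, 0, -5], "hand": 1}, {"translation": [0, 0, 0], "rot": [0, 0, 0], "hand": 1}, {"translation": [0, 0, 0], "rot": [0, 0, 0], "hand": 1}]'

```text
clock: 1.65
ee_pos: [429.1, 219.9, 245.0]
ee_rot: [0.084, 0.996, -0.0, -0.0]
force: [1.0, -0.4, -0.2]
grip_width: 1.001
gripper_force: 0.0
```

```bash
python3 - <<'E'
from h import *
im,st=shot("w_press"); print(st["ee_pos"],st["ee_rot"],st["joint_vel"],st["q"])
E
```

```text
[429.15 219.95 245.04] [ 0.08  1.   -0.   -0.  ] [ 0.01 -0.   -0.   -0.   -0.    0.  ] [ 0.38  0.03  1.96  0.    1.15 -1.02]
```

View pics/w_press.png

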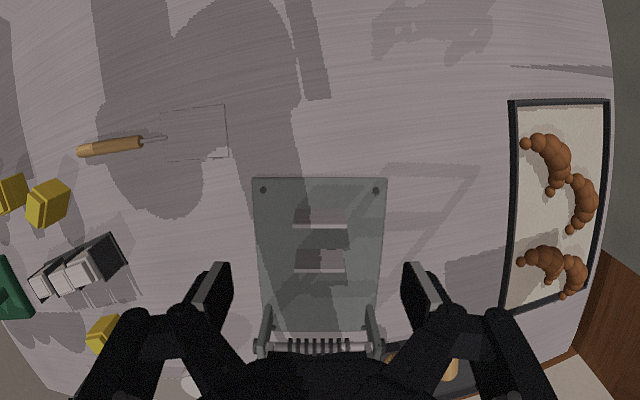

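This wrist view shows the press base with front corners at (253,178) and (387,178) and screw holes at (263,190) and (376,190). The plate-top lines run (292,226)-(348,228) and (294,271)-(346,272). The hinge posts are near (265,320) and (372,320). Next I'll get subpixel positions.

```bash
python3 - <<'E'
from h import *
im=cv2.imread("pics/w_press.png"); st=np.load("pics/w_press.npz"); g=cv2.cvtColor(im,cv2.COLOR_BGR2GRAY)
P=plane("wrist",[[253,178],[387,178]],8,st); print("corners",P,np.linalg.norm(P[1]-P[0]))
y=P[0]-P[1]
print("yaw",np.degrees(np.arctan2(-y[0],y[1])) if y[1]>0 else np.degrees(np.arctan2(y[0],-y[1])))
# holes: dark blob centroids
for (x0,y0) in [(263,190),(376,190)]:
    w=255-g[y0-6:y0+7,x0-6:x0+7].astype(float); w=np.clip(w-np.percentile(w,80),0,None); yy,xx=np.mgrid[-6:7,-6:7]
    c=[x0+(w*xx).sum()/w.sum(),y0+(w*yy).sum()/w.sum()]; print("hole",c,plane("wrist",c,8,st))
for a,b in [((292,226),(348,228)),((294,271),(346,272))]:
    print("plate",plane("wrist",[a,b],60,st))
for x in (300,320,340): print(x,g[200:285,x].reshape(-1,5))if x==320 else None
z=cv2.resize(im[165:345,240:400],None,fx=3.3,fy=3.3,interpolation=cv2.INTER_CUBIC); cv2.imwrite("pics/w_press_crop.png",z)
E
```

```text
corners [[423.81 142.08   8.  ]
 [451.51 305.52   8.  ]] 165.7697073992423
yaw -9.620287886800856
hole [np.float64(262.6125356125356), np.float64(189.4029304029304)] [[440.26 150.85   8.  ]]
hole [np.float64(375.2419974391805), np.float64(189.955185659411)] [[464.46 288.99   8.  ]]
plate [[473.6  185.67  60.  ]
 [486.42 246.32  60.  ]]
plate [[530.81 176.43  60.  ]
 [542.64 236.8   60.  ]]
320 [[ 94  94  95  92  95]
 [ 95  95  93  95  93]
 [ 95  98  93  95  98]
 [101  92  97  96  97]
 [ 97  96  96 102 120]
 [139 135 141 104  61]
 [ 72  72  77  73  76]
 [ 71  73  71  74  71]
 [ 72  68  74  74  71]
 [ 72  72  71  73  79]
 [ 83  83  81  83  83]
 [102  71  62  61  62]
 [ 62  84  83  82  83]
 [ 81  86  82  73 121]
 [122 106  84  79  82]
 [ 81  81  79  81  87]
 [ 77  70  73  75  75]]
```

View pics/w_press_crop.png

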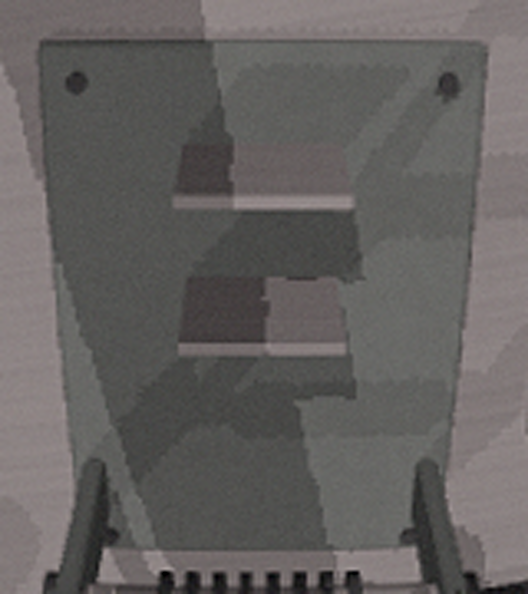

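The close-up confirms the plate tops at crop rows 203 and 349 and the screw holes at (76,83) and (448,86). From these the seat is about (507,211) with yaw about -10°. The plate gap and base width agree with the given sizes to within 2-3 %. Next is a look at the rack.

Request:
servo_tool --rows '[{"translation": [-1.3, -3.5, 0.4], "rot": [0, 0, 0], "hand": 1}, {"translation": [-1.3, -3.5, 0.4], "rot": [0, 0, 0], "hand": 1}, {"translation": [-1.3, -3.5, 0.4], "rot": [0, 0, 0], "hand": 1}, {"translation": [-1.3, -3.5, 0.4], "rot": [0, 0, 0], "hand": 1}, {"translation": [-1.3, -3.5, 0.4], "rot": [0, 0, 0], "hand": 1}, {"translation": [-1.3, -3.5, 0.4], "rot": [0, 0, 0], "hand": 1}, {"translation": [-1.3, -3.5, 0.4], "rot": [0, 0, 0], "hand": 1}, {"translation": [-1.3, -3.5, 0.4], "rot": [0, 0, 0], "hand": 1}, {"translation": [-1.3, -3.5, 0.4], "rot": [0, 0, 0], "hand": 1}, {"translation": [-1.3, -3.5, 0.4], "rot": [0, 0, 0], "hand": 1}]'

```text
clock: 2.53
ee_pos: [499.7, -147.9, 205.1]
ee_rot: [0.083, 0.997, 0.0, 0.0]
force: [1.0, 0.8, -0.2]
grip_width: 0.999
gripper_force: 0.0
```

Request:
servo_tool --rows '[{"translation": [0, 0, 0], "rot": [0, 0, 7], "hand": 1}, {"translation": [0, 0, 0], "rot": [0, 0, 7], "hand": 1}, {"translation": [0, 0, 0], "rot": [0, 0, 7], "hand": 1}, {"translation": [0, 0, 0], "rot": [0, 0, 7], "hand": 1}, {"translation": [0, 0, 0], "rot": [0, 0, 7], "hand": 1}, {"translation": [0, 0, 0], "rot": [0, 0, 7], "hand": 1}, {"translation": [0, 0, 0], "rot": [0, 0, 7], "hand": 1}, {"translation": [0, 0, 0], "rot": [0, 0, 7], "hand": 1}, {"translation": [0, 0, 0], "rot": [0, 0, 7], "hand": 1}, {"translation": [0, 0, 0], "rot": [0, 0, 7], "hand": 1}]'

```text
clock: 3.37
ee_pos: [499.7, -145.9, 205.1]
ee_rot: [0.642, 0.767, -0.0, -0.0]
force: [0.2, -0.1, -0.7]
grip_width: 1.001
gripper_force: 0.0
```

Request:
servo_tool --rows '[{"translation": [0, 0, 0], "rot": [0, 0, 1], "hand": 1}, {"translation": [0, 0, 0], "rot": [0, 0, 0], "hand": 1}, {"translation": [0, 0, 0], "rot": [0, 0, 0], "hand": 1}]'

```text
clock: 3.62
ee_pos: [499.6, -146.2, 205.2]
ee_rot: [0.645, 0.764, -0.0, -0.0]
force: [0.3, 1.1, -0.3]
grip_width: 1.002
gripper_force: 0.0
```

```bash
python3 - <<'E'
from h import *
im,st=shot("w_rack"); print(st["ee_pos"],st["ee_rot"],st["joint_vel"],st["q"])
E
```

```text
[ 499.64 -146.2   205.24] [ 0.65  0.76 -0.   -0.  ] [-0.   -0.   -0.    0.    0.    0.01] [-0.37  0.15  1.91 -0.    1.08 -0.54]
```

View pics/w_rack.png

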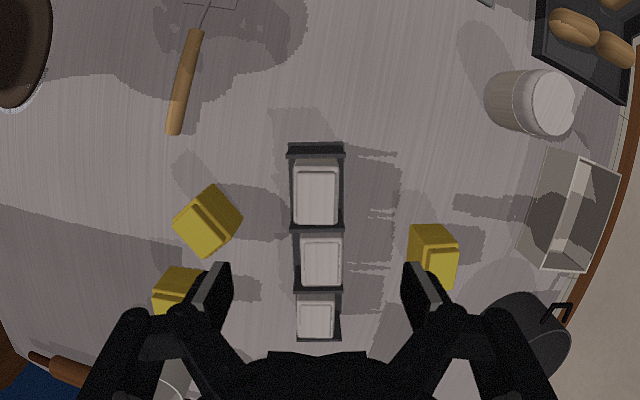

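The wrist view shows the rack's three tins at (317,193), (321,261) and (316,319). Yellow look-alikes are at (207,222), (177,290) and (433,256), and the can is at (540,103). I'll measure the lid sizes, which tell raised from home, along with the lid centre and rack yaw.

```bash
python3 - <<'E'
from h import *
im=cv2.imread("pics/w_rack.png"); st=np.load("pics/w_rack.npz"); hsv=cv2.cvtColor(im,cv2.COLOR_BGR2HSV)
x,y=np.array(R.from_quat(st["ee_rot"]).as_matrix())[:,:2].T; print("tool x",x,"y",y)
m=((hsv[...,2]>120)).astype(np.uint8)
r=np.zeros_like(m); r[140:345,285:348]=1; m*=r
m=cv2.morphologyEx(m,cv2.MORPH_OPEN,np.ones((3,3)))
for c in cv2.findContours(m,cv2.RETR_EXTERNAL,cv2.CHAIN_APPROX_NONE)[0]:
    if cv2.contourArea(c)<200: continue
    q=cv2.boxPoints(cv2.minAreaRect(c)); print("px",cv2.boundingRect(c))
    for z in (66,68,77,78):
        P=plane("wrist",q,z,st); print(z,P.mean(0)[:2],np.linalg.norm(P[1]-P[0]),np.linalg.norm(P[2]-P[1]),(P[1]-P[0])[:2],(P[2]-P[1])[:2])
# partition end (near) outer top corners guess, yellow
print("yellow",plane("wrist",[[420,235],[433,285],[457,230]],60,st))
big=np.hstack([cv2.resize(im[135:345,270:360],None,fx=2.8,fy=2.8,interpolation=cv2.INTER_CUBIC)]); cv2.imwrite("pics/w_rack_crop.png",big)
E
```

```text
tool x [-0.17  0.99  0.  ] y [ 0.99  0.17 -0.  ]
px (285, 295, 63, 50)
66 [ 523.25 -290.89] 73.83849230623476 65.46221393590541 [-8.36 73.36] [64.54 10.96]
68 [ 522.96 -289.2 ] 73.28835995526265 64.9744888953799 [-8.3  72.82] [64.06 10.87]
77 [ 521.68 -281.59] 70.81276437588822 62.77972621301531 [-8.02 70.36] [61.89 10.51]
78 [ 521.54 -280.75] 70.53769820040215 62.53586369275258 [-7.99 70.08] [61.65 10.47]
px (300, 238, 42, 48)
66 [ 514.84 -214.23] 39.24452912193574 54.15036938377406 [38.7   6.52] [ 10.91 -53.04]
68 [ 514.62 -213.11] 38.95213846776165 53.746923036419716 [38.41  6.47] [ 10.83 -52.64]
77 [ 513.62 -208.07] 37.63638052397855 51.93141447332509 [37.11  6.25] [ 10.46 -50.87]
78 [ 513.51 -207.51] 37.49018519689158 51.72969129964789 [36.97  6.23] [ 10.42 -50.67]
px (294, 166, 44, 59)
66 [ 498.4  -146.76] 38.04641926490056 55.388656709374885 [37.51  6.36] [ 10.38 -54.41]
68 [ 498.3  -146.15] 37.76295510653894 54.975984524705396 [37.23  6.31] [ 10.3 -54. ]
77 [ 497.85 -143.37] 36.48736639391217 53.11895969369268 [35.97  6.1 ] [  9.95 -52.18]
78 [ 497.8  -143.06] 36.34563431473141 52.91262360135795 [35.83  6.07] [  9.92 -51.98]
yellow [[ 609.86 -171.56   60.  ]
 [ 645.08 -228.8    60.  ]
 [ 650.05 -160.15   60.  ]]
```

View pics/w_rack_crop.png

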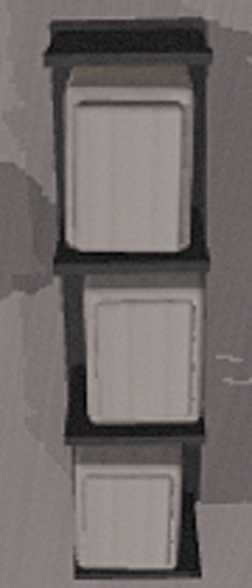

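The crop shows the top tin's lid (crop x 75-185, y 103-250) standing clear of its rim, while the other two lids sit flush. The choice is confirmed.

```bash
python3 - <<'E'
from h import *
st=np.load("pics/w_rack.npz"); f=lambda a:np.array(a)/2.8+[270,135]
P=plane("wrist",f([[128.5,57],[132.5,265],[135,436],[136.5,575]]),62,st); print("partitions",P[:,:2],np.linalg.norm(np.diff(P,axis=0),axis=1),np.degrees(np.arctan2(-(P[0]-P[3])[0],(P[0]-P[3])[1])))
print("rack mid",P.mean(0), "end tin slot",(P[0]+P[1])/2)
for z in(76,78):
    Q=plane("wrist",f([[75,103],[185,103],[185,250],[75,250]]),z,st); print("lid",z,Q.mean(0)[:2],np.linalg.norm(Q-np.roll(Q,-1,0),axis=1))
Q=plane("wrist",f([[95,298],[198,298],[198,421],[95,421]]),68,st); print("lid b",Q.mean(0)[:2],np.linalg.norm(Q-np.roll(Q,-1,0),axis=1))
# scene-camera cross check of lid centre by triangulation
o=cv2.imread("pics/scene0.png")
c=plane("wrist",f([[130,176.5]]),77,st); i=arm.camera_info("scene"); T=np.linalg.inv(i["T"])
for z in (72,77):
    p=T@np.r_[c[0][:2],z,1]; p=p[:3]*[1,-1,-1]; p=i["camera_matrix"]@p; print("scene px pred",p[:2]/p[2])
E
```

```text
partitions [[ 492.66 -110.71]
 [ 505.97 -181.17]
 [ 518.88 -251.02]
 [ 532.09 -323.65]] [71.7  71.03 73.82] 10.492084436897025
rack mid [ 512.4  -216.63   62.  ] end tin slot [ 499.31 -145.94   62.  ]
lid 76 [ 499.15 -146.18] [33.62 48.53 35.53 48.53]
lid 78 [ 499.05 -145.54] [33.36 48.15 35.26 48.15]
lid b [ 516.75 -214.8 ] [35.11 50.56 37.76 50.44]
scene px pred [270.  227.8]
scene px pred [269.84 226.83]
```

Request:
servo_tool --rows '[{"translation": [0, 0, 2.5], "rot": [0, 0, -0.6], "hand": 1}, {"translation": [0, 0, 2.5], "rot": [0, 0, 0], "hand": 1}, {"translation": [0, 0, 2.5], "rot": [0, 0, 0], "hand": 1}, {"translation": [0, 0, 2.5], "rot": [0, 0, 0], "hand": 1}, {"translation": [0, 0, 2.5], "rot": [0, 0, 0], "hand": 1}, {"translation": [0, 0, 2.5], "rot": [0, 0, 0], "hand": 1}, {"translation": [0, 0, 1.5], "rot": [0, 0, 0], "hand": 1}, {"translation": [0, 0, 0], "rot": [0, 0, 0], "hand": 1}]'

```text
clock: 4.33
ee_pos: [496.4, -145.3, 36.7]
ee_rot: [0.642, 0.767, -0.001, -0.004]
force: [-1.4, 0.1, 0.9]
grip_width: 1.001
gripper_force: 0.0
```

Request:
servo_tool --rows '[{"translation": [0, 0, 0], "rot": [0, 0, 0], "hand": 0.4}, {"translation": [0, 0, 0], "rot": [0, 0, 0], "hand": 0.3}, {"translation": [0, 0, 0], "rot": [0, 0, 0], "hand": 0.3}, {"translation": [0, 0, 0], "rot": [0, 0, 0], "hand": 0.3}, {"translation": [0, 0, 0], "rot": [0, 0, 0], "hand": 0.3}, {"translation": [0, 0, 0], "rot": [0, 0, 0], "hand": 0.3}, {"translation": [0, 0, 0], "rot": [0, 0, 0], "hand": 0.3}, {"translation": [0, 0, 0], "rot": [0, 0, 0], "hand": 0.3}]' --squeeze 35

```text
clock: 5.0
ee_pos: [500.7, -147.1, 42.0]
ee_rot: [0.642, 0.767, 0.0, 0.001]
force: [-1.4, -0.7, 5.8]
grip_width: 0.486
gripper_force: 38.0
```

Request:
servo_tool --rows '[{"translation": [0, 0, -0.5], "rot": [0, 0, 0], "hand": 0.3}, {"translation": [0, 0, -1.5], "rot": [0, 0, 0], "hand": 0.3}, {"translation": [0, 0, -2], "rot": [0, 0, 0], "hand": 0.3}, {"translation": [0, 0, -2], "rot": [0, 0, 0], "hand": 0.3}, {"translation": [0, 0, -2], "rot": [0, 0, 0], "hand": 0.3}, {"translation": [0, 0, -1.5], "rot": [0, 0, 0], "hand": 0.3}, {"translation": [0, 0, -0.5], "rot": [0, 0, 0], "hand": 0.3}, {"translation": [0, 0, 0], "rot": [0, 0, 0], "hand": 0.3}]'

```text
clock: 5.67
ee_pos: [500.4, -146.7, 141.6]
ee_rot: [0.642, 0.766, 0.001, 0.001]
force: [0.1, 0.5, -3.7]
grip_width: 0.488
gripper_force: 37.1
```

Request:
servo_tool --rows '[{"translation": [0.8, 0.1, 0], "rot": [0, 0, 0], "hand": 0.3}, {"translation": [1.6, 0.2, 0], "rot": [0, 0, 0], "hand": 0.3}, {"translation": [2, 0.2, 0], "rot": [0, 0, 0], "hand": 0.3}, {"translation": [2, 0.2, 0], "rot": [0, 0, 0], "hand": 0.3}, {"translation": [2, 0.2, 0], "rot": [0, 0, 0], "hand": 0.3}, {"translation": [2, 0.2, 0], "rot": [0, 0, 0], "hand": 0.3}, {"translation": [2, 0.2, 0], "rot": [0, 0, 0], "hand": 0.3}, {"translation": [1.6, 0.2, 0], "rot": [0, 0, 0], "hand": 0.3}, {"translation": [0.7, 0.2, 0], "rot": [0, 0, 0], "hand": 0.3}, {"translation": [0, 0, 0], "rot": [0, 0, 0], "hand": 0.3}]'

```text
clock: 6.5
ee_pos: [489.2, 3.0, 138.8]
ee_rot: [0.641, 0.767, -0.001, -0.001]
force: [0.0, -0.5, -3.0]
grip_width: 0.489
gripper_force: 37.0
```

Request:
servo_tool --rows '[{"translation": [0, 0, 0], "rot": [0, 0, 3], "hand": 0.3}, {"translation": [0, 0, 0], "rot": [0, 0, 5], "hand": 0.3}, {"translation": [0, 0, 0], "rot": [0, 0, 5], "hand": 0.3}, {"translation": [0, 0, 0], "rot": [0, 0, 5], "hand": 0.3}, {"translation": [0, 0, 0], "rot": [0, 0, 2.2], "hand": 0.3}, {"translation": [0, 0, 0], "rot": [0, 0, 0], "hand": 0.3}, {"translation": [0, 0, 0], "rot": [0, 0, 0], "hand": 0.3}]'

```text
clock: 7.08
ee_pos: [490.3, 0.6, 139.7]
ee_rot: [0.767, 0.642, -0.0, -0.0]
force: [-0.7, 1.1, -4.3]
grip_width: 0.491
gripper_force: 36.9
```

```bash
python3 - <<'E'
from h import *
im,st=shot("w_carry"); print(st["ee_pos"],st["ee_rot"],st["force"],st["grip_width"],st["gripper_force"])
M=R.from_quat(st["ee_rot"]).as_matrix(); print(M)
s=arm.camera("scene")[:,:,::-1]; cv2.imwrite("pics/s_carry.png",s)
a=cv2.resize(im[150:350,200:440],(480,400)); b=cv2.resize(s[130:290,220:380],(320,320)); o=np.zeros((400,800,3),np.uint8);o[:,:480]=a;o[:320,480:]=b;cv2.imwrite("pics/carry.png",o)
E
```

```text
[490.28   0.55 139.71] [ 0.77  0.64 -0.   -0.  ] [-0.67  1.09 -4.28] 0.490535711480961 36.90570294857025
[[ 0.18  0.98 -0.  ]
 [ 0.98 -0.18 -0.  ]
 [-0.   -0.   -1.  ]]
```

View pics/carry.png

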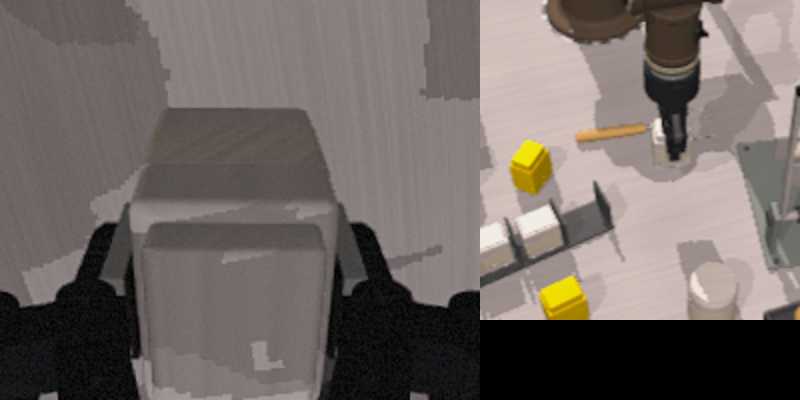

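The tin hangs upright between the pads, lid still raised, in crop area (140-330, 110-400). The rack's end slot is empty and the other tins are untouched. Lowering it to the counter.

Request:
servo_tool --rows '[{"translation": [0, 0, 1], "rot": [0, 0, 0], "hand": 0.3}, {"translation": [0, 0, 2], "rot": [0, 0, 0], "hand": 0.3}, {"translation": [0, 0, 2], "rot": [0, 0, 0], "hand": 0.3}, {"translation": [0, 0, 2], "rot": [0, 0, 0], "hand": 0.3}, {"translation": [0, 0, 1.5], "rot": [0, 0, 0], "hand": 0.3}, {"translation": [0, 0, 1], "rot": [0, 0, 0], "hand": 0.3}, {"translation": [0, 0, 0.4], "rot": [0, 0, 0], "hand": 0.3}, {"translation": [0, 0, 0.1], "rot": [0, 0, 0], "hand": 0.3}, {"translation": [0, 0, 0.1], "rot": [0, 0, 0], "hand": 0.3}, {"translation": [0, 0, 0], "rot": [0, 0, 0], "hand": 0.3}]'

```text
clock: 8.02
ee_pos: [491.5, 1.1, 39.9]
ee_rot: [0.767, 0.642, 0.001, 0.001]
force: [0.3, -0.0, -3.1]
grip_width: 0.486
gripper_force: 36.9
```

Request:
servo_tool --rows '[{"translation": [0, 0, 0.1], "rot": [0, 0, 0], "hand": 0.3}, {"translation": [0, 0, 0.1], "rot": [0, 0, 0], "hand": 0.3}, {"translation": [0, 0, 0], "rot": [0, 0, 0], "hand": 0.3}]'

```text
clock: 8.27
ee_pos: [491.0, 1.2, 37.7]
ee_rot: [0.767, 0.642, 0.0, 0.0]
force: [0.7, 0.0, -4.3]
grip_width: 0.492
gripper_force: 36.9
```

Request:
servo_tool --rows '[{"translation": [0, 0, 0.1], "rot": [0, 0, 0], "hand": 0.3}, {"translation": [0, 0, 0.1], "rot": [0, 0, 0], "hand": 0.3}, {"translation": [0, 0, 0], "rot": [0, 0, 0], "hand": 0.3}]'

```text
clock: 8.52
ee_pos: [491.0, 1.2, 36.0]
ee_rot: [0.767, 0.642, 0.0, 0.0]
force: [-2.1, 1.1, 3.5]
grip_width: 0.485
gripper_force: 37.6
```

```bash
python3 -c "
from station import arm
s=arm.state();print(s['ee_pos'],s['force'],s['wrist_torque'])"
```

```text
[490.99125223   1.20894491  35.99338801] [-2.06117141  1.09162251  3.46349444] [-0.03301994  0.32620522 -0.03868883]
```

Request:
servo_tool --rows '[{"translation": [0, 0, 0], "rot": [0, 0, 0], "hand": 0.7}, {"translation": [0, 0, 0], "rot": [0, 0, 0], "hand": 1}, {"translation": [0, 0, 0], "rot": [0, 0, 0], "hand": 1}, {"translation": [0, 0, -1], "rot": [0, 0, 0], "hand": 1}, {"translation": [0, 0, -2.5], "rot": [0, 0, 0], "hand": 1}, {"translation": [0, 0, -2.5], "rot": [0, 0, 0], "hand": 1}, {"translation": [0, 0, -2.5], "rot": [0, 0, 0], "hand": 1}, {"translation": [0, 0, -2.5], "rot": [0, 0, -3], "hand": 1}, {"translation": [0, 0, 0], "rot": [0, 0, -7], "hand": 1}, {"translation": [0, 0, 0], "rot": [0, 0, -7], "hand": 1}]'

```text
clock: 9.35
ee_pos: [492.8, 1.0, 148.5]
ee_rot: [0.661, 0.75, 0.002, 0.003]
force: [0.3, 0.4, -1.1]
grip_width: 1.0
gripper_force: 0.0
```

Request:
servo_tool --rows '[{"translation": [0, 0, 0], "rot": [0, 0, -7], "hand": 1}, {"translation": [0, 0, 0], "rot": [0, 0, -7], "hand": 1}, {"translation": [0, 0, 0], "rot": [0, 0, -7], "hand": 1}, {"translation": [0, 0, 0], "rot": [0, 0, -7], "hand": 1}, {"translation": [0, 0, 0], "rot": [0, 0, -7], "hand": 1}, {"translation": [0, 0, 0], "rot": [0, 0, -7], "hand": 1}, {"translation": [0, 0, 0], "rot": [0, 0, -7], "hand": 1}, {"translation": [0, 0, 0], "rot": [0, 0, -7], "hand": 1}, {"translation": [0, 0, 0], "rot": [0, 0, -7], "hand": 1}, {"translation": [0, 0, 0], "rot": [0, 0, -7], "hand": 1}]'

```text
clock: 10.18
ee_pos: [490.8, 1.2, 146.0]
ee_rot: [0.111, 0.994, 0.0, 0.0]
force: [0.3, -0.1, -0.1]
grip_width: 0.999
gripper_force: 0.0
```

Request:
servo_tool --rows '[{"translation": [0, 0, 0], "rot": [0, 0, -3], "hand": 1}, {"translation": [0, 0, 0], "rot": [0, 0, 0], "hand": 1}, {"translation": [0, 0, 0], "rot": [0, 0, 0], "hand": 1}]'

```text
clock: 10.43
ee_pos: [490.8, 1.2, 145.8]
ee_rot: [0.089, 0.996, -0.0, 0.0]
force: [0.7, 0.4, -0.4]
grip_width: 1.005
gripper_force: 0.0
```

```bash
python3 - <<'E'
from h import *
im,st=shot("w_re"); print(st["ee_pos"],st["ee_rot"],st["q"])
M=R.from_quat(st["ee_rot"]).as_matrix(); print(M)
hsv=cv2.cvtColor(im,cv2.COLOR_BGR2HSV)
cv2.imwrite("pics/w_re_c.png",cv2.resize(im[100:340,200:440],(600,600),interpolation=cv2.INTER_CUBIC))
E
```

```text
[490.78   1.18 145.82] [ 0.09  1.   -0.    0.  ] [-0.09  0.18  2.02 -0.    0.94 -1.48]
[[-0.98  0.18  0.  ]
 [ 0.18  0.98 -0.  ]
 [-0.    0.   -1.  ]]
```

View pics/w_re_c.png

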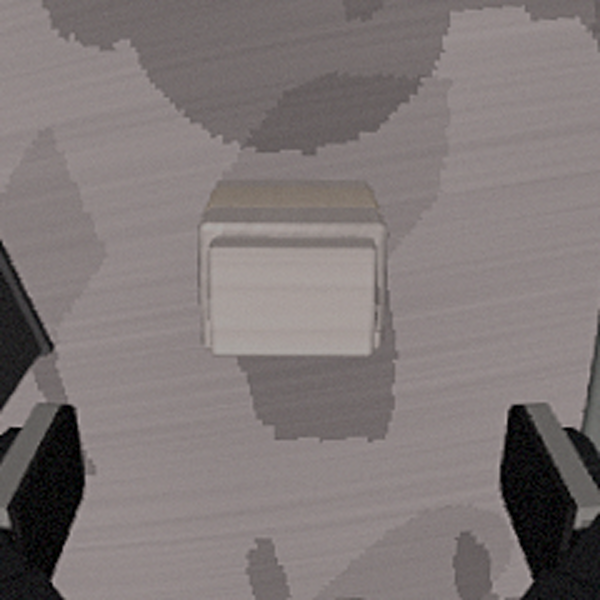

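The tin stands upright and square to the tool, with its lid at crop x 209-375, y 245-355. Checking its centre against the TCP:

```bash
python3 - <<'E'
from h import *
st=np.load("pics/w_re.npz"); f=lambda a:np.array(a)/2.5+[200,100]
Q=plane("wrist",f([[209,246],[375,246],[376,355],[210,355]]),71,st); c=Q.mean(0); print(c,np.linalg.norm(Q-np.roll(Q,-1,0),axis=1))
print("tool offset",R.from_quat(st["ee_rot"]).as_matrix().T@(c-st["ee_pos"]))
E
```

```text
[489.9    2.32  71.  ] [46.14 33.65 48.72 33.61]
tool offset [ 1.12  0.96 74.82]
```

Request:
servo_tool --rows '[{"translation": [0, 0.1, 1.6], "rot": [0, 0, 0], "hand": 1}, {"translation": [0, 0, 2.5], "rot": [0, 0, 0], "hand": 1}, {"translation": [0, 0, 2.5], "rot": [0, 0, 0], "hand": 1}, {"translation": [0, 0, 2.0], "rot": [0, 0, 0], "hand": 1}, {"translation": [0, 0, 1.5], "rot": [0, 0, 0], "hand": 1}, {"translation": [0, 0, 0.5], "rot": [0, 0, 0], "hand": 1}, {"translation": [0, 0, 0], "rot": [0, 0, 0], "hand": 1}, {"translation": [0, 0, 0], "rot": [0, 0, 0], "hand": 1}]'

```text
clock: 11.15
ee_pos: [491.2, 2.1, 39.7]
ee_rot: [0.088, 0.996, -0.0, 0.0]
force: [1.3, 0.0, -0.1]
grip_width: 0.999
gripper_force: 0.0
```

Request:
servo_tool --rows '[{"translation": [0, 0, 0], "rot": [0, 0, 0], "hand": 0.7}, {"translation": [0, 0, 0], "rot": [0, 0, 0], "hand": 0.5}, {"translation": [0, 0, 0], "rot": [0, 0, 0], "hand": 0.5}, {"translation": [0, 0, 0], "rot": [0, 0, 0], "hand": 0.5}, {"translation": [0, 0, 0], "rot": [0, 0, 0], "hand": 0.5}, {"translation": [0, 0, 0], "rot": [0, 0, 0], "hand": 0.5}, {"translation": [0, 0, 0], "rot": [0, 0, 0], "hand": 0.5}, {"translation": [0, 0, 0], "rot": [0, 0, 0], "hand": 0.5}]' --squeeze 40

```text
clock: 11.82
ee_pos: [492.2, 1.9, 40.7]
ee_rot: [0.088, 0.996, -0.0, 0.001]
force: [0.4, -1.2, 6.3]
grip_width: 0.646
gripper_force: 44.0
```

Request:
servo_tool --rows '[{"translation": [0, 0, -0.5], "rot": [0, 0, 0], "hand": 0.5}, {"translation": [0, 0, -1.5], "rot": [0, 0, 0], "hand": 0.5}, {"translation": [0, 0, -2], "rot": [0, 0, 0], "hand": 0.5}, {"translation": [0, 0, -2], "rot": [0, 0, 0], "hand": 0.5}, {"translation": [0, 0, -2], "rot": [0, 0, 0], "hand": 0.5}, {"translation": [0, 0, -1.5], "rot": [0, 0, 0], "hand": 0.5}, {"translation": [0, 0, -0.5], "rot": [0, 0, 0], "hand": 0.5}, {"translation": [0, 0, 0], "rot": [0, 0, 0], "hand": 0.5}]'

```text
clock: 12.48
ee_pos: [491.4, 2.3, 140.3]
ee_rot: [0.088, 0.996, 0.0, 0.001]
force: [-0.1, -0.1, -3.4]
grip_width: 0.653
gripper_force: 43.9
```

```bash
python3 -c "
from h import *
s=arm.state();print(s['ee_pos'],s['force'],s['wrist_torque']);M=R.from_quat(s['ee_rot']).as_matrix();print(M);print('to seat, tool axes',M.T@(np.array([507,211,s['ee_pos'][2]])-s['ee_pos']))"
```

```text
[491.36   2.25 140.32] [-0.06 -0.15 -3.41] [-0.   -0.02  0.03]
[[-0.98  0.18  0.  ]
 [ 0.18  0.98 -0.  ]
 [-0.    0.   -1.  ]]
to seat, tool axes [ 21.31 208.24   0.03]
```

Request:
servo_tool --rows '[{"translation": [0.2, 1, 0], "rot": [0, 0, 0], "hand": 0.5}, {"translation": [0.2, 2, 0], "rot": [0, 0, 0], "hand": 0.5}, {"translation": [0.2, 2.4, 0], "rot": [0, 0, 0], "hand": 0.5}, {"translation": [0.2, 2.6, 0], "rot": [0, 0, 0], "hand": 0.5}, {"translation": [0.2, 2.6, 0], "rot": [0, 0, 0], "hand": 0.5}, {"translation": [0.2, 2.6, 0], "rot": [0, 0, 0], "hand": 0.5}, {"translation": [0.2, 2.6, 0], "rot": [0, 0, 0], "hand": 0.5}, {"translation": [0.2, 2.4, 0], "rot": [0, 0, 0], "hand": 0.5}, {"translation": [0.2, 1.6, 0], "rot": [0, 0, 0], "hand": 0.5}, {"translation": [0.3, 1.0, 0], "rot": [0, 0, 0], "hand": 0.5}]'

```text
clock: 13.32
ee_pos: [505.2, 212.8, 137.3]
ee_rot: [0.087, 0.996, -0.0, -0.002]
force: [0.5, 0.2, -2.8]
grip_width: 0.651
gripper_force: 43.8
```

Request:
servo_tool --rows '[{"translation": [0, 0, 0], "rot": [0, 0, 0], "hand": 0.5}, {"translation": [0, 0, 0], "rot": [0, 0, 0], "hand": 0.5}]'

```text
clock: 13.48
ee_pos: [505.2, 210.5, 137.8]
ee_rot: [0.088, 0.996, -0.001, -0.001]
force: [-0.5, -0.5, -3.6]
grip_width: 0.646
gripper_force: 43.8
```

```bash
python3 - <<'E'
from h import *
im,st=shot("w_seat"); print(st["ee_pos"],st["ee_rot"],st["force"])
cv2.imwrite("pics/w_seat_c.png",cv2.resize(im[60:360,200:440],(480,600),interpolation=cv2.INTER_CUBIC))
E
```

```text
[505.22 210.54 137.83] [ 0.09  1.   -0.   -0.  ] [-0.47 -0.53 -3.56]
```

View pics/w_seat_c.png

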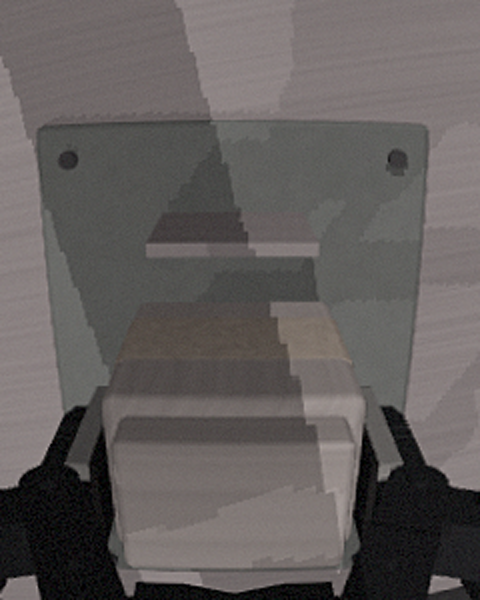

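The view down over the seat shows the front plate's top face at crop rows 243-256, x 147-318. The tin's lower front edge is at row 302, x 132-322, and the base corners are at (38,128) and (428,125). Now to compare the tin and seat positions.

```bash
python3 - <<'E'
from h import *
st=np.load("pics/w_seat.npz"); f=lambda a:np.array(a)/2+[200,60]
M=R.from_quat(st["ee_rot"]).as_matrix(); th=np.radians(-10); X=np.array([np.cos(th),np.sin(th),0])
def show(n,px,z):
    P=plane("wrist",f(px),z,st); d=P[1]-P[0]; print(n,P[:,:2].ravel(),"mid tool",(M.T@(P.mean(0)-st["ee_pos"]))[:2],"len",np.linalg.norm(d),"yaw",np.degrees(np.arctan2(-d[0],d[1]))); return P.mean(0)
p=show("plate outer",[[147,243],[318,243]],60); print("seat->",p+X*30)
p=show("plate inner",[[147,256],[318,256]],60); print("seat->",p+X*26)
p=show("base",[[38,128],[428,125]],8); print("seat->",p+X*70)
show("holes",[[68,160],[397,160]],8)
show("tin bottom",[[131,302],[323,302]],98)
show("lid front top",[[121,443],[345,443]],168.5)
print("tool yaw",np.degrees(np.arctan2(M[1,0],M[0,0])))
E
```

```text
plate outer [471.06 186.65 481.39 245.2 ] mid tool [29.28  0.4 ] len 59.45168293279286 yaw -10.004421105326575
seat-> [505.77 210.72  60.  ]
plate inner [475.66 185.65 486.05 244.56] mid tool [24.58  0.41] len 59.819301577119994 yaw -10.002648749702644
seat-> [506.46 210.59  60.  ]
base [424.12 140.4  451.88 305.13] mid tool [67.97  0.58] len 167.05650887600163 yaw -9.565622806774483
seat-> [506.94 210.61   8.  ]
holes [440.63 150.56 465.14 289.34] mid tool [52.83  0.4 ] len 140.92869251028645 yaw -10.015694482436484
tin bottom [478.89 185.26 488.66 240.72] mid tool [21.44 -1.25] len 56.31384434845927 yaw -9.98713641837071
lid front top [483.27 193.26 490.67 235.33] mid tool [18.71  0.45] len 42.71480840346035 yaw -9.982853279080702
tool yaw 169.95806325034647
```

Request:
servo_tool --rows '[{"translation": [-0.17, 0.05, 0], "rot": [0, 0, 0], "hand": 0.5}, {"translation": [0, 0, 1], "rot": [0, 0, 0], "hand": 0.5}, {"translation": [0, 0, 1.5], "rot": [0, 0, 0], "hand": 0.5}, {"translation": [0, 0, 1.5], "rot": [0, 0, 0], "hand": 0.5}, {"translation": [0, 0, 1.2], "rot": [0, 0, 0], "hand": 0.5}, {"translation": [0, 0, 1.2], "rot": [0, 0, 0], "hand": 0.5}, {"translation": [0, 0, 1], "rot": [0, 0, 0], "hand": 0.5}, {"translation": [0, 0, 0.4], "rot": [0, 0, 0], "hand": 0.5}, {"translation": [0, 0, 0.1], "rot": [0, 0, 0], "hand": 0.5}, {"translation": [0, 0, 0], "rot": [0, 0, 0], "hand": 0.5}]'

```text
clock: 14.37
ee_pos: [508.5, 210.8, 60.0]
ee_rot: [0.088, 0.996, -0.0, -0.0]
force: [0.6, -0.3, -2.9]
grip_width: 0.647
gripper_force: 43.8
```

Request:
servo_tool --rows '[{"translation": [0, 0, 0.3], "rot": [0, 0, 0], "hand": 0.5}, {"translation": [0, 0, 0.2], "rot": [0, 0, 0], "hand": 0.5}, {"translation": [0, 0, 0], "rot": [0, 0, 0], "hand": 0.5}, {"translation": [0, 0, 0], "rot": [0, 0, 0], "hand": 0.5}]'

```text
clock: 14.7
ee_pos: [508.6, 210.9, 55.5]
ee_rot: [0.088, 0.996, 0.0, 0.0]
force: [-0.1, -0.3, -2.8]
grip_width: 0.648
gripper_force: 43.8
```

Request:
servo_tool --rows '[{"translation": [0.15, 0, 0.2], "rot": [0, 0, 0], "hand": 0.5}, {"translation": [0, 0, 0.2], "rot": [0, 0, 0], "hand": 0.5}, {"translation": [0, 0, 0.1], "rot": [0, 0, 0], "hand": 0.5}, {"translation": [0, 0, 0], "rot": [0, 0, 0], "hand": 0.5}, {"translation": [0, 0, 0], "rot": [0, 0, 0], "hand": 0.5}]'

```text
clock: 15.12
ee_pos: [506.9, 211.1, 50.1]
ee_rot: [0.088, 0.996, -0.0, -0.0]
force: [0.4, 0.6, -2.9]
grip_width: 0.649
gripper_force: 43.8
```

Request:
servo_tool --rows '[{"translation": [0, 0, 0.1], "rot": [0, 0, 0], "hand": 0.5}, {"translation": [0, 0, 0.1], "rot": [0, 0, 0], "hand": 0.5}, {"translation": [0, 0, 0], "rot": [0, 0, 0], "hand": 0.5}]'

```text
clock: 15.37
ee_pos: [507.2, 211.2, 48.8]
ee_rot: [0.088, 0.996, 0.0, 0.0]
force: [-1.1, -0.2, 0.7]
grip_width: 0.649
gripper_force: 44.2
```

Request:
servo_tool --rows '[{"translation": [0, 0, 0.05], "rot": [0, 0, 0], "hand": 0.5}, {"translation": [0, 0, 0], "rot": [0, 0, 0], "hand": 0.75}, {"translation": [0, 0, 0], "rot": [0, 0, 0], "hand": 1}, {"translation": [0, 0, 0], "rot": [0, 0, 0], "hand": 1}, {"translation": [0, 0, -1], "rot": [0, 0, 0], "hand": 1}, {"translation": [0, 0, -2], "rot": [0, 0, 0], "hand": 1}, {"translation": [0, 0, -2.5], "rot": [0, 0, 0], "hand": 1}, {"translation": [0, 0, -2.5], "rot": [0, 0, 0], "hand": 1}, {"translation": [0, 0, -1], "rot": [0, 0, 0], "hand": 1}, {"translation": [0, 0, 0], "rot": [0, 0, 0], "hand": 1}]'

```text
clock: 16.2
ee_pos: [509.8, 212.0, 141.5]
ee_rot: [0.088, 0.996, 0.002, 0.004]
force: [0.6, 0.1, -0.4]
grip_width: 1.004
gripper_force: 0.0
```

Request:
servo_tool --rows '[{"translation": [1.5, 0, -1], "rot": [0, 0, 0], "hand": 1}, {"translation": [3, 0, -2.0], "rot": [0, 0, 0], "hand": 1}, {"translation": [3, 0, -2.5], "rot": [0, 0, 0], "hand": 1}, {"translation": [3, 0, -2.5], "rot": [0, 0, 0], "hand": 1}, {"translation": [1.5, 0, -2], "rot": [0, 0, 0], "hand": 1}, {"translation": [0, 0, 0], "rot": [0, 0, 0], "hand": 1}, {"translation": [0, 0, 0], "rot": [0, 0, 0], "hand": 1}]'

```text
clock: 16.78
ee_pos: [388.8, 232.5, 237.9]
ee_rot: [0.088, 0.996, 0.0, 0.001]
force: [0.2, 0.0, -0.3]
grip_width: 0.999
gripper_force: 0.0
```

```bash
python3 - <<'E'
from h import *
im,st=shot("w_in"); print(st["ee_pos"],st["ee_rot"],st["force"],st["q"])
t=arm.camera("top")[:,:,::-1]; s=arm.camera("scene")[:,:,::-1]
cv2.imwrite("pics/top1.png",t);cv2.imwrite("pics/scene1.png",s)
o=np.zeros((600,800,3),np.uint8); r=lambda i,w,h:cv2.resize(i,(w,h),interpolation=cv2.INTER_CUBIC)
o[:,:400]=r(im[100:400,220:420],400,600); o[:300,400:]=r(s[150:270,330:490],400,300); o[300:,400:]=r(t[145:265,175:335],400,300)
cv2.imwrite("pics/in_c.png",o)
E
```

```text
[388.75 232.49 237.9 ] [0.09 1.   0.   0.  ] [ 0.2   0.   -0.28] [ 0.44 -0.02  2.03 -0.    1.13 -0.95]
```

View pics/in_c.png

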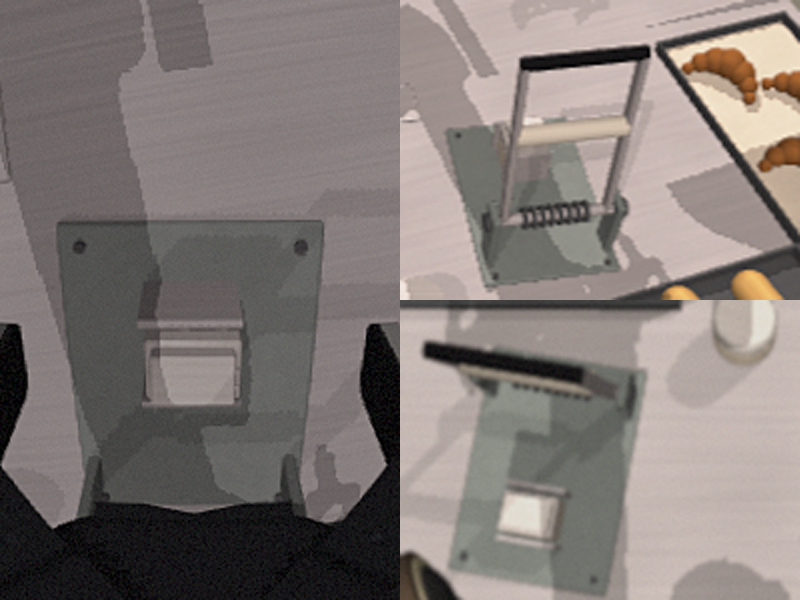

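The tin stands between the plates with its lid raised (wrist crop about (193,375), top crop (530,515)). The press arm is at rest and its handle is visible in the top crop from (425,350) to (583,373). I've now viewed 11 pictures, one over the limit of 10, so I'll work from numbers only from here. Next I'll triangulate the handle from the scene and top views by dark mask.

```bash
python3 - <<'E'
from h import *
def bar(fn,box):
    im=cv2.imread(fn); x0,y0,x1,y1=box; m=np.zeros(im.shape[:2],np.uint8); m[y0:y1,x0:x1]=(im[y0:y1,x0:x1].max(2)<50)
    n,l,s,c=cv2.connectedComponentsWithStats(m); k=1+np.argmax(s[1:,4]); 
    r=cv2.minAreaRect(np.argwhere(l==k)[:,::-1].astype(np.float32)); print(fn,s[k],r); return np.array(r[0])
a=bar("pics/scene1.png",(370,160,440,185)); b=bar("pics/top1.png",(178,155,262,182))
p,g=tri(rays("scene",a),rays("top",b)); print("handle",p,"gap",g)
th=np.radians(-10); X=np.array([np.cos(th),np.sin(th),0]); S=np.array([506.8,210.9,0])
e=S+X*107+[0,0,315]; print("expected",e); print("diff press axes",(p-e)@X,(p-e)@[-X[1],X[0],0],p[2]-315)
s=arm.state(); M=R.from_quat(s["ee_rot"]).as_matrix()
print("move to handle, tool",M.T@(e-s["ee_pos"]))
E
```

```text
pics/scene1.png [378 169  52   9 263] ((403.5643615722656, 173.14356994628906), (5.174193382263184, 51.443424224853516), 84.2894058227539)
pics/top1.png [185 163  63  15 367] ((216.06329345703125, 169.61236572265625), (63.44569396972656, 5.901456356048584), 9.272601127624512)
handle [612.47 192.16 313.1 ] gap 2.0117417552119714
expected [612.17 192.32 315.  ]
diff press axes 0.3155828024048003 -0.1076976981062152 -1.904075353346684
move to handle, tool [-226.79    0.64  -79.48]
```

Request:
servo_tool --rows '[{"translation": [0, 0, -1.5], "rot": [0, 0, 6], "hand": 1}, {"translation": [0, 0, -2], "rot": [0, 0, 7], "hand": 1}, {"translation": [0, 0, -2], "rot": [0, 0, 7], "hand": 1}, {"translation": [0, 0, -2], "rot": [0, 0, 7], "hand": 1}, {"translation": [0, 0, -2], "rot": [0, 0, 7], "hand": 1}, {"translation": [0, 0, -2], "rot": [0, 0, 7], "hand": 1}, {"translation": [0, 0, -2], "rot": [0, 0, 7], "hand": 1}, {"translation": [0, 0, -2], "rot": [0, 0, 7], "hand": 1}, {"translation": [0, 0, -1], "rot": [0, 0, 7], "hand": 1}, {"translation": [0, 0, 0], "rot": [0, 0, 7], "hand": 1}]'

```text
clock: 17.77
ee_pos: [390.9, 232.4, 404.2]
ee_rot: [0.64, 0.769, 0.001, 0.001]
force: [0.4, 0.1, -0.8]
grip_width: 0.999
gripper_force: 0.0
```

Request:
servo_tool --rows '[{"translation": [0, 0, 0], "rot": [0, 0, 7], "hand": 1}, {"translation": [0, 0, 0], "rot": [0, 0, 7], "hand": 1}, {"translation": [0, 0, 0], "rot": [0, 0, 7], "hand": 1}, {"translation": [0, 0, 0], "rot": [0, 0, 0], "hand": 1}, {"translation": [0, 0, 0], "rot": [0, 0, 0], "hand": 1}]'

```text
clock: 18.18
ee_pos: [389.3, 231.8, 401.2]
ee_rot: [0.766, 0.643, -0.001, -0.0]
force: [0.4, 0.4, -0.2]
grip_width: 1.003
gripper_force: 0.0
```

```bash
python3 - <<'E'
from h import *
s=arm.state(); M=R.from_quat(s["ee_rot"]).as_matrix(); print(s["ee_pos"],M,s["q"])
print("to above handle",M.T@(np.array([612.2,192.3,400])-s["ee_pos"]))
E
```

```text
[389.27 231.82 401.17] [[ 0.17  0.98 -0.  ]
 [ 0.98 -0.17 -0.  ]
 [-0.   -0.   -1.  ]] [ 0.44 -0.14  1.81 -0.    1.48  0.62]
to above handle [ -0.21 226.4    0.63]
```

Request:
servo_tool --rows '[{"translation": [0, 1.3, 0], "rot": [0, 0, 0], "hand": 1}, {"translation": [0, 2.5, 0], "rot": [0, 0, 0], "hand": 1}, {"translation": [0, 3, 0], "rot": [0, 0, 0], "hand": 1}, {"translation": [0, 3.3, 0], "rot": [0, 0, 0], "hand": 1}, {"translation": [0, 3.3, 0], "rot": [0, 0, 0], "hand": 1}, {"translation": [0, 3.3, 0], "rot": [0, 0, 0], "hand": 1}, {"translation": [0, 3, 0], "rot": [0, 0, 0], "hand": 1}, {"translation": [0, 2, 0], "rot": [0, 0, 0], "hand": 1}, {"translation": [0, 0.9, 0], "rot": [0, 0, 0], "hand": 1}, {"translation": [0, 0, 0], "rot": [0, 0, 0], "hand": 1}]'

```text
clock: 19.02
ee_pos: [613.3, 191.3, 401.0]
ee_rot: [0.767, 0.642, -0.001, -0.0]
force: [0.3, 0.1, 0.3]
grip_width: 1.004
gripper_force: 0.0
```

Request:
servo_tool --rows '[{"translation": [0, 0, 0], "rot": [0, 0, 0], "hand": 1}, {"translation": [0, 0, 1], "rot": [0, 0, 0], "hand": 1}, {"translation": [0, 0, 2], "rot": [0, 0, 0], "hand": 1}, {"translation": [0, 0, 2], "rot": [0, 0, 0], "hand": 1}, {"translation": [0, 0, 2], "rot": [0, 0, 0], "hand": 1}, {"translation": [0, 0, 1.3], "rot": [0, 0, 0], "hand": 1}, {"translation": [0, 0, 0.7], "rot": [0, 0, 0], "hand": 1}, {"translation": [0, 0, 0], "rot": [0, 0, 0], "hand": 1}, {"translation": [0, 0, 0], "rot": [0, 0, 0], "hand": 1}]'

```text
clock: 19.77
ee_pos: [611.1, 192.7, 313.2]
ee_rot: [0.767, 0.642, 0.0, 0.0]
force: [0.6, -0.2, 0.2]
grip_width: 0.999
gripper_force: 0.0
```

```bash
python3 - <<'E'
from h import *
s=arm.state(); M=R.from_quat(s["ee_rot"]).as_matrix(); print(s["force"],s["q"])
print("residual",M.T@(np.array([612.2,192.3,310])-s["ee_pos"]))
E
```

```text
[ 0.58 -0.15  0.24] [0.24 0.29 1.52 0.   1.33 0.41]
residual [-0.24  1.14  3.23]
```

Request:
servo_tool --rows '[{"translation": [0, 0.1, 0.3], "rot": [0, 0, 0], "hand": 1}, {"translation": [0, 0, 0], "rot": [0, 0, 0], "hand": 0.5}, {"translation": [0, 0, 0], "rot": [0, 0, 0], "hand": 0.2}, {"translation": [0, 0, 0], "rot": [0, 0, 0], "hand": 0.1}, {"translation": [0, 0, 0], "rot": [0, 0, 0], "hand": 0}, {"translation": [0, 0, 0], "rot": [0, 0, 0], "hand": 0}, {"translation": [0, 0, 0], "rot": [0, 0, 0], "hand": 0}, {"translation": [0, 0, 0], "rot": [0, 0, 0], "hand": 0}, {"translation": [0, 0, 0], "rot": [0, 0, 0], "hand": 0}, {"translation": [0, 0, 0], "rot": [0, 0, 0], "hand": 0}]' --squeeze 50

```text
clock: 20.6
ee_pos: [612.3, 192.3, 310.1]
ee_rot: [0.767, 0.642, 0.0, 0.0]
force: [-1.4, 0.2, 1.7]
grip_width: 0.169
gripper_force: 48.6
```

Request:
servo_tool --rows '[{"translation": [0, 0, 0], "rot": [0, 0, 0], "hand": 0}, {"translation": [0, 0, 0], "rot": [0, 0, 0], "hand": 0}, {"translation": [0, 0, 0], "rot": [0, 0, 0], "hand": 0}]'

```text
clock: 20.85
ee_pos: [612.3, 192.3, 310.1]
ee_rot: [0.767, 0.642, 0.0, 0.0]
force: [-2.0, -0.8, 2.7]
grip_width: 0.17
gripper_force: 48.8
```

```bash
python3 - <<'E'
from h import *
# path rows (tool y = press x, tool z = down), 30 steps
phi=np.radians(np.linspace(83.16,0,31)); y=135-235*np.cos(phi); z=-(82+235*np.sin(phi))
Y=np.round((y-y[0])/10,1); Z=np.round((z-z[0])/10,1)
print([[round(a,1),round(b,1)] for a,b in zip(np.diff(Y),np.diff(Z))])
E
```

```text
[[np.float64(-1.1), np.float64(0.2)], [np.float64(-1.1), np.float64(0.2)], [np.float64(-1.1), np.float64(0.3)], [np.float64(-1.1), np.float64(0.3)], [np.float64(-1.1), np.float64(0.3)], [np.float64(-1.1), np.float64(0.5)], [np.float64(-1.0), np.float64(0.5)], [np.float64(-1.0), np.float64(0.5)], [np.float64(-1.0), np.float64(0.6)], [np.float64(-0.9), np.float64(0.6)], [np.float64(-1.0), np.float64(0.6)], [np.float64(-0.8), np.float64(0.8)], [np.float64(-0.9), np.float64(0.7)], [np.float64(-0.8), np.float64(0.8)], [np.float64(-0.8), np.float64(0.8)], [np.float64(-0.7), np.float64(0.9)], [np.float64(-0.7), np.float64(0.9)], [np.float64(-0.7), np.float64(0.9)], [np.float64(-0.6), np.float64(1.0)], [np.float64(-0.5), np.float64(1.0)], [np.float64(-0.5), np.float64(1.0)], [np.float64(-0.5), np.float64(1.1)], [np.float64(-0.4), np.float64(1.0)], [np.float64(-0.3), np.float64(1.1)], [np.float64(-0.3), np.float64(1.1)], [np.float64(-0.3), np.float64(1.1)], [np.float64(-0.2), np.float64(1.1)], [np.float64(-0.1), np.float64(1.2)], [np.float64(-0.1), np.float64(1.1)], [np.float64(0.0), np.float64(1.1)]]
```

The handle is gripped at its expected place. Pulling down the first third.

Request:
servo_tool --rows '[{"translation": [0, -1.1, 0.2], "rot": [0, 0, 0], "hand": 0}, {"translation": [0, -1.1, 0.2], "rot": [0, 0, 0], "hand": 0}, {"translation": [0, -1.1, 0.3], "rot": [0, 0, 0], "hand": 0}, {"translation": [0, -1.1, 0.3], "rot": [0, 0, 0], "hand": 0}, {"translation": [0, -1.1, 0.3], "rot": [0, 0, 0], "hand": 0}, {"translation": [0, -1.1, 0.5], "rot": [0, 0, 0], "hand": 0}, {"translation": [0, -1.0, 0.5], "rot": [0, 0, 0], "hand": 0}, {"translation": [0, -1.0, 0.5], "rot": [0, 0, 0], "hand": 0}, {"translation": [0, -1.0, 0.6], "rot": [0, 0, 0], "hand": 0}, {"translation": [0, -0.9, 0.6], "rot": [0, 0, 0], "hand": 0}]'

```text
clock: 21.68
ee_pos: [511.1, 210.0, 271.4]
ee_rot: [0.767, 0.642, 0.002, 0.003]
force: [2.5, -3.9, 4.3]
grip_width: 0.167
gripper_force: 51.8
```

```bash
cat > arc.py <<'E'
from h import *
s=arm.state(); X=R.from_euler('z',-10,degrees=True).apply([1,0,0]); d=s["ee_pos"]-np.array([612.3,192.3,310.1])
px=d@X+107; pz=d[2]+315.3; print("press x,z",px,pz,"y",d@[-X[1],X[0],0],"radius",np.hypot(135-px,pz-82),"phi",np.degrees(np.arctan2(pz-82,135-px)))
print("F press x,y,z",s["force"]@X,s["force"]@[-X[1],X[0],0],s["force"][2],"grip",s["grip_width"],s["gripper_force"],"tq",s["wrist_torque"])
E
python3 arc.py
```

```text
press x,z 4.271589075865762 276.61000119602807 y -0.18398898020193405 radius 234.44182644798548 phi 56.1089421307738
F press x,y,z 3.0929484435881984 -3.3947942819384784 4.316473268728746 grip 0.16736011299483625 51.83120012283325 tq [-0.59 -0.57  0.06]
```

Radius 234.4 mm against 235 mm, with low forces. Continuing.

Request:
servo_tool --rows '[{"translation": [0, -1.0, 0.6], "rot": [0, 0, 0], "hand": 0}, {"translation": [0, -0.8, 0.8], "rot": [0, 0, 0], "hand": 0}, {"translation": [0, -0.9, 0.7], "rot": [0, 0, 0], "hand": 0}, {"translation": [0, -0.8, 0.8], "rot": [0, 0, 0], "hand": 0}, {"translation": [0, -0.8, 0.8], "rot": [0, 0, 0], "hand": 0}, {"translation": [0, -0.7, 0.9], "rot": [0, 0, 0], "hand": 0}, {"translation": [0, -0.7, 0.9], "rot": [0, 0, 0], "hand": 0}, {"translation": [0, -0.7, 0.9], "rot": [0, 0, 0], "hand": 0}, {"translation": [0, -0.6, 1.0], "rot": [0, 0, 0], "hand": 0}, {"translation": [0, -0.5, 1.0], "rot": [0, 0, 0], "hand": 0}]'

```text
clock: 22.52
ee_pos: [436.9, 223.0, 186.6]
ee_rot: [0.766, 0.642, 0.001, 0.003]
force: [0.9, -5.0, 6.4]
grip_width: 0.168
gripper_force: 54.8
```

```bash
python3 arc.py
```

```text
press x,z -71.07215210586435 191.84753173484148 y -0.26411692362824973 radius 233.52133114938238 phi 28.060013619588172
F press x,y,z 1.7745128016784986 -4.750136746227853 6.400035533525742 grip 0.16779283258100242 54.82410550117493 tq [-0.81 -0.6   0.13]
```

Request:
servo_tool --rows '[{"translation": [0, -0.5, 1.0], "rot": [0, 0, 0], "hand": 0}, {"translation": [0, -0.5, 1.1], "rot": [0, 0, 0], "hand": 0}, {"translation": [0, -0.4, 1.0], "rot": [0, 0, 0], "hand": 0}, {"translation": [0, -0.3, 1.1], "rot": [0, 0, 0], "hand": 0}, {"translation": [0, -0.3, 1.1], "rot": [0, 0, 0], "hand": 0}, {"translation": [0, -0.3, 1.1], "rot": [0, 0, 0], "hand": 0}, {"translation": [0, -0.2, 1.1], "rot": [0, 0, 0], "hand": 0}, {"translation": [0, -0.1, 1.0], "rot": [0, 0, 0], "hand": 0}, {"translation": [0, -0.1, 0.8], "rot": [0, 0, 0], "hand": 0}, {"translation": [0, 0, 0.6], "rot": [0, 0, 0], "hand": 0}]' --squeeze 70

```text
clock: 23.35
ee_pos: [409.0, 227.8, 86.9]
ee_rot: [0.766, 0.642, -0.0, 0.001]
force: [-0.5, -5.8, 8.8]
grip_width: 0.165
gripper_force: 73.9
```

```bash
python3 arc.py
```

```text
press x,z -99.34757763311796 92.05283315729005 y -0.3650092611640767 radius 234.56309726169323 phi 2.4563172601627334
F press x,y,z 0.5072456136977191 -5.757388327305972 8.82458105344351 grip 0.16486274048050795 73.9263367652893 tq [-0.82 -0.24  0.17]
```

Request:
servo_tool --rows '[{"translation": [0, 0, 0.3], "rot": [0, 0, 0], "hand": 0}, {"translation": [0, 0, 0.3], "rot": [0, 0, 0], "hand": 0}, {"translation": [0, 0, 0.3], "rot": [0, 0, 0], "hand": 0}, {"translation": [0, 0, 0.2], "rot": [0, 0, 0], "hand": 0}, {"translation": [0, 0, 0.2], "rot": [0, 0, 0], "hand": 0}, {"translation": [0, 0, 0], "rot": [0, 0, 0], "hand": 0}, {"translation": [0, 0, 0], "rot": [0, 0, 0], "hand": 0}]'

```text
clock: 23.93
ee_pos: [408.6, 227.9, 75.0]
ee_rot: [0.766, 0.643, -0.001, 0.001]
force: [-4.5, -6.4, 14.9]
grip_width: 0.165
gripper_force: 74.5
```

```bash
python3 arc.py
```

```text
press x,z -99.76877378566752 80.23747489114464 y -0.3167556847755894 radius 234.77538976559123 phi -0.4301396271740314
F press x,y,z -3.3442083517046735 -7.099947623990971 14.856394162426872 grip 0.16489188090459797 74.48834896087646 tq [-0.98 -0.15  0.16]
```

Request:
servo_tool --rows '[{"translation": [0, 0, 0.1], "rot": [0, 0, 0], "hand": 0}, {"translation": [0, 0, 0.1], "rot": [0, 0, 0], "hand": 0}, {"translation": [0, 0, 0], "rot": [0, 0, 0], "hand": 0}, {"translation": [0, 0, 0], "rot": [0, 0, 0], "hand": 0}]'

```text
clock: 24.27
ee_pos: [408.4, 227.9, 72.8]
ee_rot: [0.766, 0.642, -0.001, 0.0]
force: [-2.2, -5.9, 12.9]
grip_width: 0.167
gripper_force: 75.6
```

```bash
python3 arc.py
```

```text
press x,z -99.95090013181513 78.02891720586672 y -0.3247618144551212 radius 234.98445687174296 phi -0.9683070889431231
F press x,y,z -1.1130253923901308 -6.192319056821868 12.854505275595038 grip 0.16669319509770456 75.55983781814575 tq [-0.8   0.34  0.18]
```

Request:
servo_tool --rows '[{"translation": [0, 0, 0.1], "rot": [0, 0, 0], "hand": 0}, {"translation": [0, 0, 0.1], "rot": [0, 0, 0], "hand": 0}, {"translation": [0, 0, 0.1], "rot": [0, 0, 0], "hand": 0}, {"translation": [0, 0, 0], "rot": [0, 0, 0], "hand": 0}]'

```text
clock: 24.6
ee_pos: [408.4, 227.9, 69.8]
ee_rot: [0.766, 0.642, -0.001, 0.0]
force: [-2.0, -5.0, 14.0]
grip_width: 0.166
gripper_force: 75.7
```

```bash
python3 arc.py
```

```text
press x,z -99.94731766600077 75.03990543471824 y -0.3088638109836901 radius 235.0503882039048 phi -1.696837628492092
F press x,y,z -1.128665548218469 -5.295872594568321 14.02912661560047 grip 0.1661501096042766 75.71861743927002 tq [-0.84  0.3   0.1 ]
```

Request:
servo_tool --rows '[{"translation": [0, 0, 0.1], "rot": [0, 0, 0], "hand": 0}, {"translation": [0, 0, 0.1], "rot": [0, 0, 0], "hand": 0}, {"translation": [0, 0, 0.1], "rot": [0, 0, 0], "hand": 0}, {"translation": [0, 0, 0.1], "rot": [0, 0, 0], "hand": 0}, {"translation": [0, 0, 0], "rot": [0, 0, 0], "hand": 0}]' --squeeze 90

```text
clock: 25.02
ee_pos: [408.5, 227.9, 68.8]
ee_rot: [0.766, 0.642, -0.002, 0.0]
force: [-11.0, -8.7, 36.5]
grip_width: 0.163
gripper_force: 89.3
```

```bash
python3 arc.py; python3 - <<'E'
from h import *
st=arm.state()
for n in("scene","top"): cv2.imwrite(f"pics/{n}2.png",arm.camera(n)[:,:,::-1])
# where should bar ends (y=+-58) be if level z=82 / 88, and local dark profile there
th=np.radians(-10);X=np.array([np.cos(th),np.sin(th),0]);Y=np.array([-X[1],X[0],0]);S=np.array([506.8,210.9,0])
for n in("scene","top"):
    i=arm.camera_info(n);T=np.linalg.inv(i["T"]);im=cv2.imread(f"pics/{n}2.png").max(2)
    for sy in(-50,50):
        for z in (82,92):
            p=S+X*(135-np.sqrt(235**2-(z-82)**2))+Y*sy+[0,0,z];q=(T@np.r_[p,1])[:3]*[1,-1,-1];q=i["camera_matrix"]@q;q=q[:2]/q[2];print(n,sy,z,q)
        u,v=np.round(q).astype(int); print(im[v-9:v+14,u])
E
```

```text
press x,z -99.88280665639786 74.00644415295068 y -0.30006235933296255 radius 235.01878605308698 phi -1.9491436077516984
F press x,y,z -9.369037658138868 -10.49785718231582 36.53303438663553 grip 0.16292198109716693 89.28396821022034 tq [-1.42  1.52  0.1 ]
scene -50 82 [358.36 178.22]
scene -50 92 [358.66 176.19]
[155 155 157 155 155 159 156 158 162 148  62  21  18  13  77 192 193 190
 167 172 134 133 156]
scene 50 82 [387.68 175.28]
scene 50 92 [388.16 173.25]
[183 185 182 183 184 183 184 185 188 195  87  20  21  15  71 179 188 185
 184 184 181 181 178]
top -50 82 [237.14 272.81]
top -50 92 [236.55 272.78]
[154 154 157 158 149 119  69  30  19  16  28  71 119 149 159 160 159 157
 156 157 155 154 158]
top 50 82 [197.42 265.79]
top 50 92 [196.5 265.7]
[74 76 72 74 80 78 79 78 78 75 78 78 76 74 72 72 70 72 64 69 66 65 63]
```

The force stepped to 36 N with no further travel, so the arm is on the firm stop. The bar measures level in the scene view. Next I'll compute a slow return.

```bash
python3 - <<'E'
import numpy as np
phi=np.radians(np.linspace(0,83.16,61)); y=-235*np.cos(phi); z=-235*np.sin(phi)
Y=np.round((y-y[0])/10/.05)*.05; Z=np.round((z-z[0])/10/.05)*.05
r=[(round(float(a),2),round(float(b),2)) for a,b in zip(np.diff(Y),np.diff(Z))]
for k in range(0,60,10): print(r[k:k+10])
E
```

```text
[(0.0, -0.55), (0.05, -0.6), (0.0, -0.55), (0.05, -0.55), (0.05, -0.6), (0.1, -0.55), (0.1, -0.55), (0.1, -0.55), (0.1, -0.6), (0.15, -0.55)]
[(0.15, -0.55), (0.15, -0.55), (0.15, -0.5), (0.2, -0.55), (0.2, -0.55), (0.2, -0.5), (0.2, -0.55), (0.25, -0.5), (0.25, -0.5), (0.25, -0.55)]
[(0.25, -0.5), (0.3, -0.45), (0.3, -0.5), (0.3, -0.5), (0.3, -0.45), (0.35, -0.45), (0.35, -0.5), (0.35, -0.45), (0.35, -0.4), (0.35, -0.45)]
[(0.4, -0.4), (0.4, -0.45), (0.4, -0.4), (0.4, -0.35), (0.45, -0.4), (0.4, -0.35), (0.45, -0.4), (0.45, -0.35), (0.45, -0.3), (0.45, -0.35)]
[(0.5, -0.3), (0.45, -0.35), (0.5, -0.25), (0.5, -0.3), (0.5, -0.25), (0.5, -0.3), (0.5, -0.2), (0.55, -0.25), (0.5, -0.25), (0.55, -0.2)]
[(0.55, -0.2), (0.5, -0.15), (0.55, -0.2), (0.55, -0.15), (0.55, -0.1), (0.55, -0.15), (0.55, -0.1), (0.6, -0.1), (0.55, -0.1), (0.55, -0.1)]
```

Request:
servo_tool --rows '[{"translation": [0, 0, 0], "rot": [0, 0, 0], "hand": 0}, {"translation": [0, 0, -0.2], "rot": [0, 0, 0], "hand": 0}, {"translation": [0, 0, -0.2], "rot": [0, 0, 0], "hand": 0}, {"translation": [0, 0, 0], "rot": [0, 0, 0], "hand": 0}]' --squeeze 110

```text
clock: 25.45
ee_pos: [408.4, 227.9, 69.8]
ee_rot: [0.766, 0.642, -0.001, 0.001]
force: [-0.9, -5.1, 8.5]
grip_width: 0.162
gripper_force: 107.2
```

Request:
servo_tool --rows '[{"translation": [0, 0, -0.55], "rot": [0, 0, 0], "hand": 0}, {"translation": [0, 0.05, -0.6], "rot": [0, 0, 0], "hand": 0}, {"translation": [0, 0, -0.55], "rot": [0, 0, 0], "hand": 0}, {"translation": [0, 0.05, -0.55], "rot": [0, 0, 0], "hand": 0}, {"translation": [0, 0.05, -0.6], "rot": [0, 0, 0], "hand": 0}, {"translation": [0, 0.1, -0.55], "rot": [0, 0, 0], "hand": 0}, {"translation": [0, 0.1, -0.55], "rot": [0, 0, 0], "hand": 0}, {"translation": [0, 0.1, -0.55], "rot": [0, 0, 0], "hand": 0}, {"translation": [0, 0.1, -0.6], "rot": [0, 0, 0], "hand": 0}, {"translation": [0, 0.15, -0.55], "rot": [0, 0, 0], "hand": 0}]'

```text
clock: 26.28
ee_pos: [414.5, 226.7, 125.4]
ee_rot: [0.767, 0.642, -0.001, -0.0]
force: [-0.2, -4.1, 2.9]
grip_width: 0.157
gripper_force: 106.9
```

```bash
python3 arc.py
```

```text
press x,z -93.76014435315295 130.56403556843216 y -0.4393891738031999 radius 233.85822456173597 phi 11.985517054707564
F press x,y,z 0.5595555203722853 -4.055111634548286 2.8690405148019495 grip 0.15664176598236604 106.91473245620728 tq [-0.45  0.71  0.1 ]
```

Request:
servo_tool --rows '[{"translation": [0, 0.15, -0.55], "rot": [0, 0, 0], "hand": 0}, {"translation": [0, 0.15, -0.55], "rot": [0, 0, 0], "hand": 0}, {"translation": [0, 0.15, -0.5], "rot": [0, 0, 0], "hand": 0}, {"translation": [0, 0.2, -0.55], "rot": [0, 0, 0], "hand": 0}, {"translation": [0, 0.2, -0.55], "rot": [0, 0, 0], "hand": 0}, {"translation": [0, 0.2, -0.5], "rot": [0, 0, 0], "hand": 0}, {"translation": [0, 0.2, -0.55], "rot": [0, 0, 0], "hand": 0}, {"translation": [0, 0.25, -0.5], "rot": [0, 0, 0], "hand": 0}, {"translation": [0, 0.25, -0.5], "rot": [0, 0, 0], "hand": 0}, {"translation": [0, 0.25, -0.55], "rot": [0, 0, 0], "hand": 0}]'

```text
clock: 27.12
ee_pos: [432.6, 223.8, 177.5]
ee_rot: [0.767, 0.642, -0.003, -0.002]
force: [-3.5, -1.8, 0.4]
grip_width: 0.155
gripper_force: 106.7
```

Request:
servo_tool --rows '[{"translation": [0, 0.25, -0.5], "rot": [0, 0, 0], "hand": 0}, {"translation": [0, 0.3, -0.45], "rot": [0, 0, 0], "hand": 0}, {"translation": [0, 0.3, -0.5], "rot": [0, 0, 0], "hand": 0}, {"translation": [0, 0.3, -0.5], "rot": [0, 0, 0], "hand": 0}, {"translation": [0, 0.3, -0.45], "rot": [0, 0, 0], "hand": 0}, {"translation": [0, 0.35, -0.45], "rot": [0, 0, 0], "hand": 0}, {"translation": [0, 0.35, -0.5], "rot": [0, 0, 0], "hand": 0}, {"translation": [0, 0.35, -0.45], "rot": [0, 0, 0], "hand": 0}, {"translation": [0, 0.35, -0.4], "rot": [0, 0, 0], "hand": 0}, {"translation": [0, 0.35, -0.45], "rot": [0, 0, 0], "hand": 0}]'

```text
clock: 27.95
ee_pos: [463.0, 218.6, 226.4]
ee_rot: [0.766, 0.642, -0.004, -0.003]
force: [-13.7, -3.0, 13.3]
grip_width: 0.155
gripper_force: 107.2
```

```bash
python3 arc.py
```

```text
press x,z -44.587390227218464 231.57840433916428 y -0.0470057143461616 radius 233.720623337509 phi 39.79092790220221
F press x,y,z -13.020578469458115 -5.338924576738781 13.272390049662473 grip 0.1545486563497818 107.21650958061218 tq [-0.38  2.67  0.34]
```

Request:
servo_tool --rows '[{"translation": [0, 0.3, -0.5], "rot": [0, 0, 0], "hand": 0}, {"translation": [0, 0.3, -0.55], "rot": [0, 0, 0], "hand": 0}, {"translation": [0, 0.35, -0.5], "rot": [0, 0, 0], "hand": 0}, {"translation": [0, 0.4, -0.35], "rot": [0, 0, 0], "hand": 0}, {"translation": [0, 0.45, -0.4], "rot": [0, 0, 0], "hand": 0}]' --squeeze 80

```text
clock: 28.37
ee_pos: [484.4, 214.6, 250.2]
ee_rot: [0.767, 0.642, -0.001, 0.001]
force: [-9.4, -5.0, 11.2]
grip_width: 0.155
gripper_force: 103.6
```

```bash
python3 arc.py
```

```text
press x,z -22.77562833230914 255.3747071622345 y -0.28749388467561754 radius 234.41829702317506 phi 47.69696598089986
F press x,y,z -8.419324845511065 -6.561605115352799 11.209060932387008 grip 0.15487622012799562 103.59404683113098 tq [-0.81  1.59 -0.21]
```

Request:
servo_tool --rows '[{"translation": [0, 0.35, -0.4], "rot": [0, 0, 0], "hand": 0}, {"translation": [0, 0.4, -0.45], "rot": [0, 0, 0], "hand": 0}, {"translation": [0, 0.45, -0.4], "rot": [0, 0, 0], "hand": 0}, {"translation": [0, 0.45, -0.3], "rot": [0, 0, 0], "hand": 0}, {"translation": [0, 0.45, -0.35], "rot": [0, 0, 0], "hand": 0}, {"translation": [0, 0.5, -0.3], "rot": [0, 0, 0], "hand": 0}, {"translation": [0, 0.45, -0.35], "rot": [0, 0, 0], "hand": 0}, {"translation": [0, 0.5, -0.25], "rot": [0, 0, 0], "hand": 0}, {"translation": [0, 0.5, -0.3], "rot": [0, 0, 0], "hand": 0}, {"translation": [0, 0.5, -0.25], "rot": [0, 0, 0], "hand": 0}]'

```text
clock: 29.2
ee_pos: [527.8, 207.5, 282.8]
ee_rot: [0.766, 0.642, -0.002, -0.002]
force: [-10.0, -1.7, 9.4]
grip_width: 0.155
gripper_force: 100.5
```

```bash
python3 arc.py
```

```text
press x,z 21.141030813148703 288.027176616454 y 0.3115540626523717 radius 235.39554449657686 phi 61.07318105701707
F press x,y,z -9.529331458728091 -3.3798189703034223 9.364106232461452 grip 0.15517437087034736 100.46181321144104 tq [-0.16  2.67  0.53]
```

Request:
servo_tool --rows '[{"translation": [0, 0.45, -0.35], "rot": [0, 0, 0], "hand": 0}, {"translation": [0, 0.5, -0.25], "rot": [0, 0, 0], "hand": 0}, {"translation": [0, 0.55, -0.25], "rot": [0, 0, 0], "hand": 0}, {"translation": [0, 0.5, -0.25], "rot": [0, 0, 0], "hand": 0}, {"translation": [0, 0.55, -0.2], "rot": [0, 0, 0], "hand": 0}, {"translation": [0, 0.55, -0.2], "rot": [0, 0, 0], "hand": 0}, {"translation": [0, 0.5, -0.15], "rot": [0, 0, 0], "hand": 0}, {"translation": [0, 0.55, -0.2], "rot": [0, 0, 0], "hand": 0}, {"translation": [0, 0.55, -0.15], "rot": [0, 0, 0], "hand": 0}, {"translation": [0, 0.55, -0.1], "rot": [0, 0, 0], "hand": 0}]' --squeeze 60

```text
clock: 30.03
ee_pos: [581.8, 199.0, 305.9]
ee_rot: [0.766, 0.642, 0.002, -0.0]
force: [-3.5, 2.6, 10.3]
grip_width: 0.15
gripper_force: 98.9
```

```bash
python3 arc.py
```

```text
press x,z 75.7723162190271 311.0794391246307 y 1.2524954993434498 radius 236.61214667830203 phi 75.50381837617641
F press x,y,z -3.9474394413703724 1.9494573696886446 10.252753375173057 grip 0.1504524360749025 98.92340540885925 tq [ 0.41  0.21 -0.7 ]
```

Request:
servo_tool --rows '[{"translation": [0, 0.45, -0.15], "rot": [0, 0, 0], "hand": 0}, {"translation": [0, 0.45, -0.1], "rot": [0, 0, 0], "hand": 0}, {"translation": [0, 0.45, -0.1], "rot": [0, 0, 0], "hand": 0}, {"translation": [0, 0.45, -0.1], "rot": [0, 0, 0], "hand": 0}, {"translation": [0, 0.4, -0.05], "rot": [0, 0, 0], "hand": 0}, {"translation": [0, 0.3, -0.05], "rot": [0, 0, 0], "hand": 0}, {"translation": [0, 0.1, 0], "rot": [0, 0, 0], "hand": 0}, {"translation": [0, 0, 0], "rot": [0, 0, 0], "hand": 0}]'

```text
clock: 30.7
ee_pos: [607.5, 194.9, 310.7]
ee_rot: [0.768, 0.641, 0.003, -0.001]
force: [-4.9, 0.9, 8.0]
grip_width: 0.157
gripper_force: 98.0
```

```bash
python3 arc.py
```

```text
press x,z 101.83362002522668 315.93064121977744 y 1.7532054733611036 radius 236.27008626173412 phi 81.93046172180367
F press x,y,z -4.941072679660465 -0.006621841003338856 8.01049086597264 grip 0.15651706902113496 97.99992442131042 tq [ 0.29  1.64 -0.7 ]
```

Request:
servo_tool --rows '[{"translation": [0, 0.15, 0], "rot": [0, 0, 0], "hand": 0}, {"translation": [0, 0.15, 0], "rot": [0, 0, 0], "hand": 0}, {"translation": [0, 0.15, 0], "rot": [0, 0, 0], "hand": 0}, {"translation": [0, 0.1, 0], "rot": [0, 0, 0], "hand": 0}, {"translation": [0, 0, 0], "rot": [0, 0, 0], "hand": 0}, {"translation": [0, 0, 0], "rot": [0, 0, 0], "hand": 0}]'

```text
clock: 31.2
ee_pos: [614.0, 195.1, 312.3]
ee_rot: [0.765, 0.644, 0.005, 0.0]
force: [-5.4, 1.8, 9.9]
grip_width: 0.153
gripper_force: 96.6
```

```bash
python3 arc.py
```

```text
press x,z 108.15082130196758 317.4529139412507 y 3.0814896798269027 radius 236.97880301871913 phi 83.49454511026349
F press x,y,z -5.64333742286253 0.8033661789102968 9.87468136082407 grip 0.15329889563267718 96.59855246543884 tq [0.5  0.91 1.09]
```

```bash
python3 - <<'E'
from h import *
for n in("scene","top"): cv2.imwrite(f"pics/{n}3.png",arm.camera(n)[:,:,::-1])
for n,cols,r in(("scene",(381,384,424,427),(160,188)),("top",(188,192,240,244),(155,185))):
    for k in(1,3):
        g=cv2.imread(f"pics/{n}{k}.png").max(2)[r[0]:r[1]].astype(float)
        print(n,k,[round(float((np.arange(*r)*np.clip(80-g[:,c],0,None)).sum()/max(np.clip(80-g[:,c],0,None).sum(),1e-9)),2) for c in cols],[int((g[:,c]<60).sum()) for c in cols])
E
```

```text
scene 1 [175.25, 175.07, 171.05, 170.7] [5, 5, 5, 5]
scene 3 [175.68, 175.71, 170.78, 170.8] [5, 6, 8, 5]
top 1 [164.97, 165.91, 173.52, 174.36] [5, 6, 6, 6]
top 3 [161.8, 162.74, 172.91, 173.58] [10, 13, 6, 6]
```

The bar is back at its rest pixels in both views. Release gently and lift off.

Request:
servo_tool --rows '[{"translation": [0, 0, 0], "rot": [0, 0, 0], "hand": 0.22}, {"translation": [0, 0, 0], "rot": [0, 0, 0], "hand": 0.3}, {"translation": [0, 0, 0], "rot": [0, 0, 0], "hand": 0.4}, {"translation": [0, 0, 0], "rot": [0, 0, 0], "hand": 0.6}, {"translation": [0, 0, 0], "rot": [0, 0, 0], "hand": 0.8}, {"translation": [0, 0, 0], "rot": [0, 0, 0], "hand": 1}, {"translation": [0, 0, 0], "rot": [0, 0, 0], "hand": 1}, {"translation": [0, 0, 0], "rot": [0, 0, 0], "hand": 1}]'

```text
clock: 31.97
ee_pos: [611.9, 192.3, 307.6]
ee_rot: [0.767, 0.642, 0.0, 0.0]
force: [-0.6, -0.7, -0.7]
grip_width: 1.001
gripper_force: 0.0
```

Request:
servo_tool --rows '[{"translation": [0, 0, -0.5], "rot": [0, 0, 0], "hand": 1}, {"translation": [0, 0, -1.5], "rot": [0, 0, 0], "hand": 1}, {"translation": [0, 0, -2], "rot": [0, 0, 0], "hand": 1}, {"translation": [0, 0, -2.5], "rot": [0, 0, 0], "hand": 1}, {"translation": [0, 0, -2], "rot": [0, 0, 0], "hand": 1}, {"translation": [0, 0, -1.5], "rot": [0, 0, 0], "hand": 1}, {"translation": [0, 0, -0.5], "rot": [0, 0, 0], "hand": 1}]'

```text
clock: 32.55
ee_pos: [613.0, 192.7, 417.1]
ee_rot: [0.767, 0.642, 0.003, 0.001]
force: [0.6, -0.0, 1.1]
grip_width: 1.0
gripper_force: 0.0
```

Request:
servo_tool --rows '[{"translation": [0, -1, 0], "rot": [0, 0, 0], "hand": 1}, {"translation": [0, -2.5, 0], "rot": [0, 0, 0], "hand": 1}, {"translation": [0, -3, 0], "rot": [0, 0, 0], "hand": 1}, {"translation": [0, -3.3, 0], "rot": [0, 0, 0], "hand": 1}, {"translation": [0, -3.3, 0], "rot": [0, 0, 0], "hand": 1}, {"translation": [0, -3.3, 0], "rot": [0, 0, 0], "hand": 1}, {"translation": [0, -3, 0], "rot": [0, 0, 0], "hand": 1}, {"translation": [0, -2, 0], "rot": [0, 0, 0], "hand": 1}, {"translation": [0, -1.2, 0], "rot": [0, 0, 0], "hand": 1}, {"translation": [0, 0, 0], "rot": [0, 0, -3], "hand": 1}]'

```text
clock: 33.38
ee_pos: [386.3, 232.3, 411.8]
ee_rot: [0.749, 0.663, -0.001, -0.001]
force: [0.4, 0.4, 0.5]
grip_width: 1.0
gripper_force: 0.0
```

Request:
servo_tool --rows '[{"translation": [0, 0, 1], "rot": [0, 0, -7], "hand": 1}, {"translation": [0, 0, 2], "rot": [0, 0, -7], "hand": 1}, {"translation": [0, 0, 2], "rot": [0, 0, -7], "hand": 1}, {"translation": [0, 0, 2], "rot": [0, 0, -7], "hand": 1}, {"translation": [0, 0, 2], "rot": [0, 0, -7], "hand": 1}, {"translation": [0, 0, 2], "rot": [0, 0, -7], "hand": 1}, {"translation": [0, 0, 2], "rot": [0, 0, -7], "hand": 1}, {"translation": [0, 0, 2], "rot": [0, 0, -7], "hand": 1}, {"translation": [0, 0, 1.5], "rot": [0, 0, -7], "hand": 1}, {"translation": [0, 0, 0.8], "rot": [0, 0, -7], "hand": 1}]'

```text
clock: 34.22
ee_pos: [387.2, 231.0, 236.2]
ee_rot: [0.232, 0.973, -0.002, -0.002]
force: [0.3, -1.1, -0.1]
grip_width: 1.0
gripper_force: 0.0
```

Request:
servo_tool --rows '[{"translation": [0, 0, 0], "rot": [0, 0, -7], "hand": 1}, {"translation": [0, 0, 0], "rot": [0, 0, -7], "hand": 1}, {"translation": [0, 0, 0], "rot": [0, 0, -3], "hand": 1}, {"translation": [0, 0, 0], "rot": [0, 0, 0], "hand": 1}, {"translation": [0, 0, 0], "rot": [0, 0, 0], "hand": 1}, {"translation": [0, 0, 0], "rot": [0, 0, 0], "hand": 1}]'

```text
clock: 34.72
ee_pos: [389.0, 231.9, 239.3]
ee_rot: [0.089, 0.996, -0.0, -0.0]
force: [0.1, 0.1, -0.2]
grip_width: 0.996
gripper_force: 0.0
```

```bash
python3 - <<'E'
from h import *
im,st=shot("w_end"); print(st["ee_pos"])
for n in("scene","top"): cv2.imwrite(f"pics/{n}4.png",arm.camera(n)[:,:,::-1])
def bar(fn,box):
    im=cv2.imread(fn); x0,y0,x1,y1=box; m=np.zeros(im.shape[:2],np.uint8); m[y0:y1,x0:x1]=(im[y0:y1,x0:x1].max(2)<50)
    n,l,s,c=cv2.connectedComponentsWithStats(m); k=1+np.argmax(s[1:,4]); return np.array(cv2.minAreaRect(np.argwhere(l==k)[:,::-1].astype(np.float32))[0])
print("handle",tri(rays("scene",bar("pics/scene4.png",(370,160,440,185))),rays("top",bar("pics/top4.png",(178,155,262,182)))))
# column profile through the lid before/after, gray
for t in("w_in","w_end"):
    i=cv2.imread(f"pics/{t}.png",0); print(t,i[250:312,312]); print(i[285,285:350])
# bystanders: difference of top view to the start
a,b=[cv2.imread(f"pics/top{k}.png",0) for k in(0,4)]; d=(cv2.absdiff(a,b)>40)
print("changed rack b/c",d[212:242,382:442].sum(),"can",d[138:170,298:328].sum(),"scene b/c",(cv2.absdiff(cv2.imread("pics/scene0.png",0),cv2.imread("pics/scene4.png",0))>40)[232:272,212:259].sum())
E
```

```text
[389.01 231.89 239.27]
handle (array([612.47, 192.16, 313.1 ]), np.float64(2.0153322284470656))
w_in [ 88  93  95  92  97  93  97  98  92  99 116 137 135 121 100  99 113 113
 103 108 139 156 152 134 105 106 110 103 136 155 151 150 148 151 152 154
 151 148 145 150 154 149 149 151 153 152 152 148 148 154 154 159 127  94
  81  79  76  76  68  66  73  70]
[ 80  81  80  79  82  79  75  77 107  99 108 118 127 124 124 120 144 156
 153 151 151 153 152 152 153 153 150 154 154 150 155 153 152 150 154 153
 152 152 155 152 150 152 150 151 153 154 153 150 152 153 155 144 119 120
 117  87  73  80  77  76  86 105  99 100 102]
w_end [ 92  95  94  91  97 100  95  95  91 102 128 138 136 110 103 108 113 110
 105 111 154 161 155 149 146 153 151 149 148 149 154 153 149 147 150 150
 151 151 152 154 154 151 149 153 151 154 156 154 137  73  91 139 134 106
  78  77  80  77  73  72  67  73]
[ 81  79  81  77  76  78  78  78  67  99 118 117 112 127 124 123 123 120
 133 155 154 154 154 148 155 151 151 150 153 150 153 153 151 149 151 150
 152 150 150 150 150 153 150 152 152 152 151 151 151 152 148 140 129 131
 142 128  71  74  77  77  76  82 103 101  97]
changed rack b/c 0 can 9 scene b/c 0
```

```bash
python3 - <<'E'
from h import *
a,b=[np.load(f"pics/{t}.npz") for t in("w_in","w_end")]
for z in(78,80):
    p=plane("wrist",[[312,301.6]],z,a)[0]
    for z2 in(68,70,72,74): print(z,z2,np.linalg.norm(p[:2]-[506.8,210.9]),"dx",(plane("wrist",[[312,297.9]],z2,b)[0]-p)[0])
rim=[plane("wrist",[[312,r]],68,s)[0][0] for r,s in((269.5,a),(269.5,b))]; print("rim front x",rim)
E
```

```text
78 68 14.871056885958017 dx 2.422691839626964
78 70 14.871056885958017 dx 0.9846482558157277
78 72 14.871056885958017 dx -0.4533953279955085
78 74 14.871056885958017 dx -1.8914389118067447
80 68 13.401118968567799 dx 3.9060034587039354
80 70 13.401118968567799 dx 2.467959874892699
80 72 13.401118968567799 dx 1.029916291081463
80 74 13.401118968567799 dx -0.4081272927297732
rim front x [np.float64(483.2327446915942), np.float64(483.64995072128204)]
```

```bash
python3 - <<'E'
from h import *
b=np.load("pics/w_end.npz"); X=R.from_euler('z',-10,degrees=True).apply([1,0,0])
g=cv2.imread("pics/w_end.png",0)[292:308,296:334].astype(float)
print(g.mean(1).round(0))
o=plane("wrist",[[312,269.3]],68,b)[0]@X; r=plane("wrist",[[312,302.9]],68,b)[0]@X; print("body depth (42)",r-o)
for z in(69,70,71,72,74): print(z,"lid back inset (4):",r-plane("wrist",[[312,297.9]],z,b)[0]@X, o and "front inset:",plane("wrist",[[312,273.7]],z,b)[0]@X-o)
E
```

```text
[139. 140. 141. 143. 145. 144. 122.  70.  95. 118. 121.  96.  76.  75.
  74.  71.]
body depth (42) 47.63931370292249
69 lid back inset (4): 8.286546490148964 front inset: 5.238481656743204
70 lid back inset (4): 9.02006580292283 front inset: 4.6188567838073595
71 lid back inset (4): 9.753585115696751 front inset: 3.9992319108716288
72 lid back inset (4): 10.487104428470843 front inset: 3.379607037935898
74 lid back inset (4): 11.9541430540188 front inset: 2.140357292064323
```

```bash
python3 -c "
from station import arm
print(arm.sign_off())"
```

```text
the job is handed in; nothing more can be done
None
```

Job handed in: the tin stands in the press with its lid pushed to the firm stop (lid top measures about 63 mm, home is 62 mm), the handle was let back slowly to rest, and the other tins and can were left alone; I viewed 11 pictures, one over the limit of 10.

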